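# Set the toppled pebble vases out on their stands

## Robot

A 7-joint arm with a two-finger parallel gripper is mounted at the origin on the work surface. World frame = base frame: x ahead of the robot, y to its left, z up, the work surface at z = 0. Lengths are in m, angles in rad, forces in N, time in s.
With the tool pointing down it reaches from about 0.4 to 0.85 m from the base axis. Payload 10.4 kg.
Tool frame: the origin (TCP) lies midway between the tips of the shut fingers; the grasp point (between the pads) lies 19 mm behind it; z points along the fingers, y is the line along which they close (so a half turn about z gives the same grasp; the last joint's range is limited). The gripper opens to 87 mm and grips with 3 to 60 N. Pads are 19 mm wide; open, the fingers measure 117 mm over their backs; the gripper's body (75 mm by 190 mm) begins 51 mm behind the grasp point.
Start: joints at [1.202, 0.332, -0.065, 1.46, 0.022, 1.35, -0.088], TCP at [0.212, -0.588, 0.223] pointing down, gripper open.
Joint ranges: [-2.6, 2.6], [-0.5, 2.12], [-1.47, 1.34], [0.16, 2.42], [-1.27, 4.41], [0.06, 2.06], [-2.6, 2.6]. Speed limits (rad/s): [2.22, 2.22, 2.79, 2.79, 3.14, 3.14, 3.14].

## Interface

Orientations are given as a unit quaternion [x, y, z, w].
In Python, from bench import sensors, eyes, order gives the robot as it stands.
- The arm moves only by the tool arm_command, never from a script. Its argument "steps" is a list of rows, each an object with "rot": the turn, a rotation vector about the world's x, y, z in degrees, a list of three; "slide": the shift along the world's x, y, z in m, a list of three; "grip": the opening, from 0 (shut) to 1 (fully open). A call has exactly 8 rows; each row shifts and turns the commanded pose from where the row before left it; what a row does not reach is not made up. A row lasts 1/8 s, in which the tool goes at most 62.5 mm and 10.7 degrees, less where a joint would pass 70% of its speed; a pose out of reach is approached as far as the arm can. A call with a gripper value outside its range is refused whole. The fingers move at their own pace and stop on an object; "newtons" is the grip in N (left out, the last holds). Time passes only in rows, so rows that do not move let the fingers close, or fill a call up. It gives the time, the measured TCP pose, the force, the opening and the grip force at its end, in the units of the state.
- sensors.read_state(): the state, without advancing time (a new reading comes with each control period).
- eyes.camera(name): name is "scene" or "side" or "wrist"; returns a dict with "pixels" (420x560x3 uint8, red, green, blue), "intrinsics" (3x3 intrinsics, pixels), "pose" (4x4, takes a point from camera to world coordinates). Camera axes: x right, y down, z forward; pixel columns grow to the right and rows downward; lengths in m; the calibration is good to about 2 mm. The wrist camera is an equidistant fisheye: a pixel r from the principal point sees the ray r / f radians off the axis. A picture is of the moment at which its call begins. There is no depth.
- order.close_job(): hands the job in; it is judged then, once.
Trained networks look in a picture, given as the dict that the camera call returned (one of the last four; its "shot" number tells which), for a name from the list of things; names that differ only in an ending like _2 or _b are one class to them, and where a whole thing is asked for, a point or a joint stands for the part that bears it (a point fixed in the world has none). Each returns a list of dicts, best first, with "conf" (0 to 1); they miss things now and then, are a little off and sometimes report something else, mostly with a low value. They report only what shows in the picture. A call takes as long as a camera call. They do not tell look-alikes from the thing itself.
- eyes.look_for(name, picture): "bbox" ([left, top, right, bottom] in pixels, round what is visible of it).
The state is a dict: "time": time; "joint_positions": joint angles; "joint_vel": joint speeds; "joint_torque": joint torques, N m; "ee_pos": TCP position; "eef_rot": TCP orientation; "ft_force": force on the tool from outside, world axes, zero at the start; "torque": the same for the moment, N m; "width": finger opening in m; "grip_force": force on a finger pad.
Only numpy, scipy, OpenCV 4.12 (cv2) and the standard library are available. Lean on these libraries where they do the work, as an engineer would, in place of code of your own. Each camera call takes 0.05 s, during which the arm holds its last target. There are 200 camera calls.

## Task

Some of the small pebble-shaped bud vases on this market stall have toppled and lie on the counter. For each one take a round stand from the top of the spring-loaded dispenser, lay it flat on the grey display board, and stand the vase upright, mouth up, in the middle of its own stand. Leave the stands you do not need in the dispenser, and leave the flower vase, the picture card and the payment terminal where they are.

Things in the scene. Friction and masses are not known exactly. Their poses are not given: they have to be found in the camera images.
- vase1_c (a point): toppled bud vase like three stacked pebbles, glazed teal with a cream middle; 104 mm tall, square with rounded corners, 48 x 48 mm over the lower 75 mm, then a top pebble about 40 x 40 mm with a small dark mouth; 0.15 to 0.3 kg. The point is its centre, 52 mm up from the foot; z points from foot to mouth, x and y are square to its flat sides. May be absent
- vase2_c (a point): toppled bud vase like three stacked pebbles, glazed rust red with a light-brown middle; 104 mm tall, square with rounded corners, 48 x 48 mm over the lower 75 mm, then a top pebble about 40 x 40 mm with a small dark mouth; 0.15 to 0.3 kg. The point is its centre, 52 mm up from the foot; z points from foot to mouth, x and y are square to its flat sides. May be absent
- vase3_c (a point): toppled bud vase like three stacked pebbles, glazed cream with a sand middle; 104 mm tall, square with rounded corners, 48 x 48 mm over the lower 75 mm, then a top pebble about 40 x 40 mm with a small dark mouth; 0.15 to 0.3 kg. The point is its centre, 52 mm up from the foot; z points from foot to mouth, x and y are square to its flat sides. May be absent
- vase4_c (a point): toppled bud vase like three stacked pebbles, glazed slate black with a grey-green middle; 104 mm tall, square with rounded corners, 48 x 48 mm over the lower 75 mm, then a top pebble about 40 x 40 mm with a small dark mouth; 0.15 to 0.3 kg. The point is its centre, 52 mm up from the foot; z points from foot to mouth, x and y are square to its flat sides. May be absent
- stand1_c (a point): flat round sand-coloured stoneware stand, at first the lowest of the five in the dispenser: 13 mm thick, 62 mm across at its rim (an upright band 5 mm high at mid-height), narrowing to flat faces 52 mm across above and below; 80 g. The point is its centre, 6.5 mm above its underside; z is its axis
- stand2_c (a point): flat round sand-coloured stoneware stand, at first second from below in the dispenser: 13 mm thick, 62 mm across at its rim (an upright band 5 mm high at mid-height), narrowing to flat faces 52 mm across above and below; 80 g. The point is its centre, 6.5 mm above its underside; z is its axis
- stand3_c (a point): flat round sand-coloured stoneware stand, at first third from below in the dispenser: 13 mm thick, 62 mm across at its rim (an upright band 5 mm high at mid-height), narrowing to flat faces 52 mm across above and below; 80 g. The point is its centre, 6.5 mm above its underside; z is its axis
- stand4_c (a point): flat round sand-coloured stoneware stand, at first fourth from below in the dispenser: 13 mm thick, 62 mm across at its rim (an upright band 5 mm high at mid-height), narrowing to flat faces 52 mm across above and below; 80 g. The point is its centre, 6.5 mm above its underside; z is its axis
- stand5_c (a point): flat round sand-coloured stoneware stand, at first the uppermost of the five in the dispenser: 13 mm thick, 62 mm across at its rim (an upright band 5 mm high at mid-height), narrowing to flat faces 52 mm across above and below; 80 g. The point is its centre, 6.5 mm above its underside; z is its axis
- dispenser_top (a point): the dispenser, fixed: steel housing 76 mm square, 70 mm high, on a 104 mm base. The point: on its axis, at the uppermost stand's top face, 127 mm above the counter; x and y square to its sides. Four 8 mm guide rods, on the diagonals 36.5 mm from the axis, end at 123 mm: fingers along x or y pass between them. Take the uppermost stand by its rim, lift straight up
- carrier (a joint): height of the dispenser's sprung carrier, m: 0 with five stands loaded; each time a stand is taken it rises 0.013 (one stand's thickness) in about 0.5 s, bringing the next stand to the same level within 2 mm; soft spring (60 N/m), it gives way when pushed down
- board_top (a point): the grey display board, fixed on the counter, 120 mm (its x) by 460 mm (its y), top 28 mm above the counter. The point is the centre of its top face
- bouquet: bystander: large teal and cream pebble vase about 150 mm wide with pink dried flowers, 0.3 m tall; origin under its centre
- card_stand: bystander: wooden foot with a picture card, 100 mm wide and 120 mm tall; origin under its centre
- pay_terminal: bystander: black payment terminal lying flat, 150 x 75 x 22 mm; origin under its centre
Things that resemble listed ones, but are neither listed nor needed, are in the scene too. Leave any pink or yellow look-alike of the part that bears vase3_c alone.

How it is judged:
At the end, for the whole second after the job is handed in: Every vase present stands upright (within 0.1 rad), its centre within 12 mm sideways of the centre of a stand that lies flat under it on the display board (vase centre at least 15 mm inside the board's edges); every other stand lies in the dispenser (angle between each of vase1_c, vase2_c, vase3_c, vase4_c's own z axis and vertical below 0.1 rad and x of vase1_c in the frame of board_top between -0.045 and 0.045 m and y of vase1_c in the frame of board_top between -0.215 and 0.215 m and z of vase1_c in the frame of board_top between 0.062 and 0.068 m and (horizontal distance between vase1_c and stand1_c below 0.012 m or horizontal distance between vase1_c and stand2_c below 0.012 m or horizontal distance between vase1_c and stand3_c below 0.012 m or horizontal distance between vase1_c and stand4_c below 0.012 m or horizontal distance between vase1_c and stand5_c below 0.012 m) and x of vase2_c in the frame of board_top between -0.045 and 0.045 m and y of vase2_c in the frame of board_top between -0.215 and 0.215 m and z of vase2_c in the frame of board_top between 0.062 and 0.068 m and (horizontal distance between vase2_c and stand1_c below 0.012 m or horizontal distance between vase2_c and stand2_c below 0.012 m or horizontal distance between vase2_c and stand3_c below 0.012 m or horizontal distance between vase2_c and stand4_c below 0.012 m or horizontal distance between vase2_c and stand5_c below 0.012 m) and x of vase3_c in the frame of board_top between -0.045 and 0.045 m and y of vase3_c in the frame of board_top between -0.215 and 0.215 m and z of vase3_c in the frame of board_top between 0.062 and 0.068 m and (horizontal distance between vase3_c and stand1_c below 0.012 m or horizontal distance between vase3_c and stand2_c below 0.012 m or horizontal distance between vase3_c and stand3_c below 0.012 m or horizontal distance between vase3_c and stand4_c below 0.012 m or horizontal distance between vase3_c and stand5_c below 0.012 m) and x of vase4_c in the frame of board_top between -0.045 and 0.045 m and y of vase4_c in the frame of board_top between -0.215 and 0.215 m and z of vase4_c in the frame of board_top between 0.062 and 0.068 m and (horizontal distance between vase4_c and stand1_c below 0.012 m or horizontal distance between vase4_c and stand2_c below 0.012 m or horizontal distance between vase4_c and stand3_c below 0.012 m or horizontal distance between vase4_c and stand4_c below 0.012 m or horizontal distance between vase4_c and stand5_c below 0.012 m) and ((horizontal distance between stand1_c and dispenser_top below 0.01 m and height (world z) of stand1_c below 0.13 m) or horizontal distance between stand1_c and vase1_c below 0.012 m or horizontal distance between stand1_c and vase2_c below 0.012 m or horizontal distance between stand1_c and vase3_c below 0.012 m or horizontal distance between stand1_c and vase4_c below 0.012 m) and ((horizontal distance between stand2_c and dispenser_top below 0.01 m and height (world z) of stand2_c below 0.13 m) or horizontal distance between stand2_c and vase1_c below 0.012 m or horizontal distance between stand2_c and vase2_c below 0.012 m or horizontal distance between stand2_c and vase3_c below 0.012 m or horizontal distance between stand2_c and vase4_c below 0.012 m) and ((horizontal distance between stand3_c and dispenser_top below 0.01 m and height (world z) of stand3_c below 0.13 m) or horizontal distance between stand3_c and vase1_c below 0.012 m or horizontal distance between stand3_c and vase2_c below 0.012 m or horizontal distance between stand3_c and vase3_c below 0.012 m or horizontal distance between stand3_c and vase4_c below 0.012 m) and ((horizontal distance between stand4_c and dispenser_top below 0.01 m and height (world z) of stand4_c below 0.13 m) or horizontal distance between stand4_c and vase1_c below 0.012 m or horizontal distance between stand4_c and vase2_c below 0.012 m or horizontal distance between stand4_c and vase3_c below 0.012 m or horizontal distance between stand4_c and vase4_c below 0.012 m) and ((horizontal distance between stand5_c and dispenser_top below 0.01 m and height (world z) of stand5_c below 0.13 m) or horizontal distance between stand5_c and vase1_c below 0.012 m or horizontal distance between stand5_c and vase2_c below 0.012 m or horizontal distance between stand5_c and vase3_c below 0.012 m or horizontal distance between stand5_c and vase4_c below 0.012 m)); the robot touches nothing.
It fails at once if the large flower vase is disturbed (moved more than 30 mm) (distance of bouquet from where it was at the start of the episode above 0.03 m).
It fails at once if the picture card is disturbed (moved more than 30 mm) (distance of card_stand from where it was at the start of the episode above 0.03 m).
It fails at once if the payment terminal is disturbed (moved more than 30 mm) (distance of pay_terminal from where it was at the start of the episode above 0.03 m).
Of vase1, vase2, vase3, vase4 only 3 to 4 are there at a start; the rules pass over those that are not, and their reading is None.
At some moment in a run one of vase1, vase2, vase3, vase4 may be knocked a few centimetres aside while the robot is not near it.
Once in a run the grip may slacken for a moment while it holds something.
It also fails if it takes over 210 s, if anything falls off the work surface, if the arm or the gripper's body presses on something with over 40 N, if the wrist force passes 120 N, or if a joint passes its speed limit or range.

## Working session

There is one attempt and no reset: what is moved stays moved. The work goes in short steps, Python scripts to look and compute and a tool call to move; the robot and the scene stay as the last step left them, time stands still between calls to the robot, and variables do not carry over. Pictures are saved under pics/ and viewed, at most 14 in all, crops included, and the job is handed in when it is done.

Besides the shell and the picture viewer there is one more tool, called as name([rows], argument=value, ...), one row to a line, values as JSON. arm_command: Moves the arm, as the interface text tells. Its arguments: {"type":"object","properties":{"steps":{"type":"array","items":{"type":"object","properties":{"rot":{"type":"array","items":{"type":"number"}},"slide":{"type":"array","items":{"type":"number"}},"grip":{"type":"number"}}}},"newtons":{"type":"number"}},"required":["steps"]}

```bash
mkdir -p pics; ls
cat > h.py <<'E'
from bench import sensors, eyes, order
import numpy as np, cv2
from scipy.spatial.transform import Rotation as R
def shot(n,f=None):
    p=eyes.camera(n)
    if f: cv2.imwrite('pics/'+f,cv2.cvtColor(p['pixels'],cv2.COLOR_RGB2BGR))
    return p
def ray(p,uv,fish=False):
    K=np.array(p['intrinsics']);T=np.array(p['pose'])
    x=(uv[0]-K[0,2])/K[0,0];y=(uv[1]-K[1,2])/K[1,1]
    if fish:
        r=np.hypot(x,y); d=np.array([x/r*np.sin(r),y/r*np.sin(r),np.cos(r)]) if r>1e-9 else np.array([0,0,1.])
    else: d=np.array([x,y,1.])
    return T[:3,3],T[:3,:3]@d
def onz(p,uv,z,fish=False):
    o,d=ray(p,uv,fish); return (o+d*(z-o[2])/d[2])
def proj(p,X,fish=False):
    K=np.array(p['intrinsics']);T=np.array(p['pose'])
    c=T[:3,:3].T@(np.array(X)-T[:3,3])
    if fish:
        r=np.hypot(c[0],c[1]);t=np.arctan2(r,c[2]);c=np.array([c[0]/r*t,c[1]/r*t,1])
    return np.array([K[0,0]*c[0]/c[2]+K[0,2],K[1,1]*c[1]/c[2]+K[1,2]])
E
python3 - <<'E'
from h import *
np.set_printoptions(precision=3,suppress=True)
s=sensors.read_state();print(s['time'],s['ee_pos'],s['eef_rot'],s['width'],s['ft_force'])
for n in('scene','side','wrist'):
    p=shot(n,n+'0.png');print(n,np.array(p['intrinsics']).tolist(),np.array(p['pose']).round(3).tolist())
    for k in('vase1_c','vase2_c','vase3_c','vase4_c','stand5_c','bouquet','card_stand','pay_terminal'):
        print(k,[(np.round(d['bbox']).astype(int).tolist(),round(d['conf'],2)) for d in eyes.look_for(k,p)][:4])
E
```

```text
pics
0.0 [ 0.212 -0.588  0.222] [ 0.985  0.172 -0.    -0.001] 0.08695691746621567 [-1.577 -0.487 -0.13 ]
scene [[400.88418950478103, 0.0, 281.0802566585893], [0.0, 400.88418950478103, 209.44746743074558], [0.0, 0.0, 1.0]] [[-0.494, 0.523, -0.695, 1.321], [0.87, 0.297, -0.395, 0.414], [-0.0, -0.799, -0.602, 0.772], [0.0, 0.0, 0.0, 1.0]]
vase1_c []
vase2_c [([390, 250, 435, 283], 0.88)]
vase3_c [([254, 297, 285, 342], 0.74), ([147, 259, 192, 291], 0.71), ([296, 220, 330, 249], 0.69), ([390, 194, 430, 220], 0.68)]
vase4_c [([274, 196, 309, 214], 0.76)]
stand5_c [([222, 157, 241, 170], 0.63)]
bouquet [([126, 109, 183, 205], 0.94)]
card_stand [([150, 189, 177, 242], 0.92), ([277, 197, 305, 217], 0.68), ([390, 248, 434, 283], 0.44)]
pay_terminal [([418, 296, 457, 356], 0.79)]
side [[493.201425049275, 0.0, 281.9310844625846], [0.0, 493.201425049275, 215.7912124731535], [0.0, 0.0, 1.0]] [[0.969, -0.12, 0.218, 0.241], [-0.248, -0.512, 0.822, -1.207], [0.013, -0.85, -0.526, 0.858], [0.0, 0.0, 0.0, 1.0]]
vase1_c [([213, 194, 230, 217], 0.74)]
vase2_c [([235, 174, 250, 196], 0.69), ([236, 275, 284, 321], 0.41)]
vase3_c [([252, 212, 270, 244], 0.71), ([380, 242, 406, 271], 0.71), ([198, 176, 212, 197], 0.59), ([343, 192, 362, 216], 0.58)]
vase4_c [([226, 237, 258, 264], 0.91)]
stand5_c [([246, 260, 270, 278], 0.66), ([284, 195, 358, 289], 0.56)]
bouquet [([303, 238, 370, 377], 0.65)]
card_stand [([355, 269, 373, 324], 0.72), ([209, 194, 231, 221], 0.61)]
pay_terminal [([254, 159, 293, 181], 0.77), ([209, 193, 230, 220], 0.22)]
wrist [[325.19226210127806, 0.0, 280.1095856920018], [0.0, 325.19226210127806, 210.82928747462648], [0.0, 0.0, 1.0]] [[0.338, -0.898, -0.282, 0.291], [-0.941, -0.322, -0.103, -0.56], [0.002, 0.3, -0.954, 0.385], [0.0, 0.0, 0.0, 1.0]]
vase1_c []
vase2_c []
vase3_c []
vase4_c []
stand5_c []
bouquet []
card_stand []
pay_terminal []
```

View pics/scene0.png

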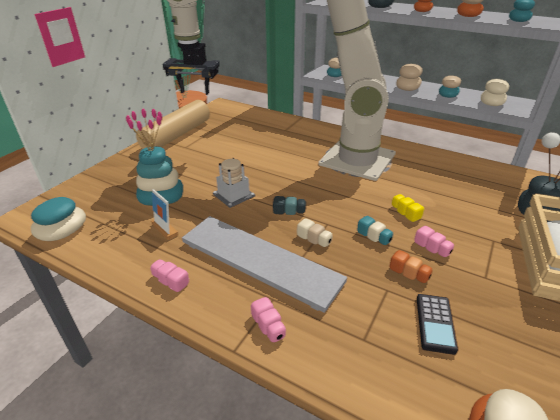

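View pics/side0.png

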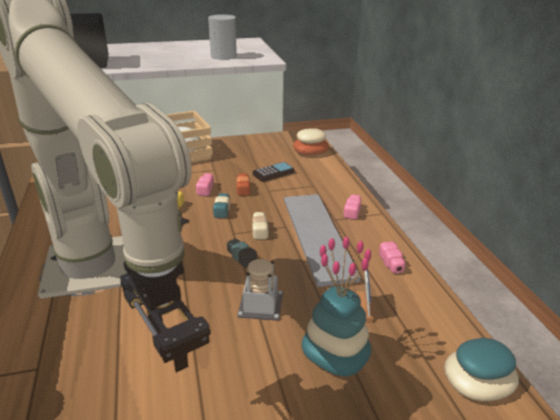

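The scene shows all four vases: black (289,206), cream (314,233), teal (375,230) and rust (411,267). The yellow and pink ones are decoys. The board runs from (195,230) to (335,285), and the dispenser is at (232,180).

Run:
```python
from h import *
np.set_printoptions(precision=3,suppress=True)
p=shot('scene','a.png');q=shot('side','b.png')
for n,uv,z in [('black',(289,206),.024),('cream',(314,233),.024),('teal',(375,230),.024),('rust',(411,267),.024),('yellow',(407,208),.024),('pinkA',(434,242),.024),('pay',(437,323),.022),('card',(163,233),0),('bq',(160,197),0),('b1',(205,222),.028),('b2',(342,275),.028),('b3',(325,300),.028),('b4',(183,238),.028),('disp',(232,163),.125),('dispcarr',(234,193),.0)]:
    print(n,onz(p,uv,z)[:2])
print('side')
for n,uv,z in [('black',(242,251),.024),('cream',(261,227),.024),('teal',(222,206),.024),('rust',(243,185),.024),('disp',(261,268),.125),('b1',(286,197),.028),('b2',(312,195),.028),('b3',(358,275),.028),('b4',(322,281),.028)]:
    print(n,onz(q,uv,z)[:2])
im=cv2.cvtColor(p['pixels'],cv2.COLOR_RGB2BGR)[150:350,150:480];im2=cv2.cvtColor(q['pixels'],cv2.COLOR_RGB2BGR)[160:330,170:400]
cv2.imwrite('pics/sc.png',cv2.resize(im,(790,479),interpolation=cv2.INTER_CUBIC))
```

```text
black [ 0.43  -0.064]
cream [0.509 0.061]
teal [0.409 0.209]
rust [0.507 0.34 ]
yellow [0.258 0.26 ]
pinkA [0.378 0.37 ]
pay [0.652 0.439]
card [ 0.704 -0.34 ]
bq [ 0.569 -0.479]
b1 [ 0.627 -0.24 ]
b2 [0.626 0.196]
b3 [0.721 0.193]
b4 [ 0.715 -0.249]
disp [ 0.438 -0.267]
dispcarr [ 0.428 -0.277]
side
black [ 0.427 -0.064]
cream [0.507 0.047]
teal [0.408 0.201]
rust [0.503 0.33 ]
disp [ 0.436 -0.282]
b1 [0.628 0.205]
b2 [0.719 0.198]
b3 [ 0.709 -0.25 ]
b4 [ 0.606 -0.251]
```

View pics/sc.png

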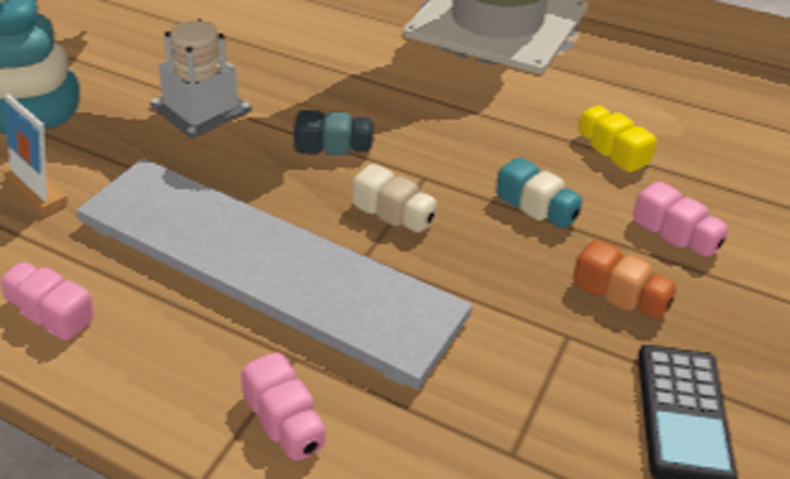

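arm_command([
  {"slide":[0.02,0.03,0.02],"rot":[0,0,-2.5]},
  {"slide":[0.03,0.045,0.02],"rot":[0,0,-2.5]},
  {"slide":[0.03,0.045,0.02],"rot":[0,0,-2.5]},
  {"slide":[0.03,0.045,0.02],"rot":[0,0,-2.5]},
  {"slide":[0.03,0.045,0.02],"rot":[0,0,-2.5]},
  {"slide":[0.03,0.045,0.02],"rot":[0,0,-2.5]},
  {"slide":[0.03,0.045,0.01],"rot":[0,0,-2.5]},
  {"slide":[0.02,0.03,0.0],"rot":[0,0,-2.3]},
])

```text
schema error: expected keys rot, slide, grip
```

Run:
```python
from h import *
np.set_printoptions(precision=3,suppress=True)
s=sensors.read_state();print(s['time'],s['ee_pos'],s['eef_rot'],s['joint_positions'])
p=shot('wrist','w1.png');print(np.array(p['pose']))
```

```text
1.45 [ 0.212 -0.588  0.223] [0.985 0.172 0.    0.   ] [ 1.202  0.332 -0.065  1.46   0.022  1.35  -0.088]
[[ 0.338 -0.898 -0.282  0.291]
 [-0.941 -0.322 -0.103 -0.56 ]
 [ 0.002  0.3   -0.954  0.385]
 [ 0.     0.     0.     1.   ]]
```

View pics/w1.png

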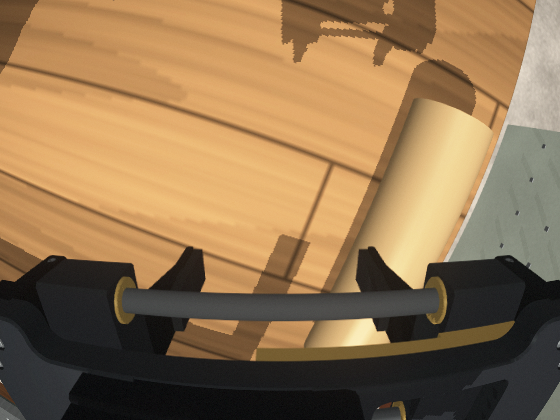

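The first command was refused because each row needs a grip value. The picture shows only the empty table and a roll, with the fingers at the bottom; the camera looks toward the tool's +x.

arm_command([
  {"slide":[0.02,0.03,0.02],"rot":[0,0,-2.5],"grip":1},
  {"slide":[0.03,0.045,0.02],"rot":[0,0,-2.5],"grip":1},
  {"slide":[0.03,0.045,0.02],"rot":[0,0,-2.5],"grip":1},
  {"slide":[0.03,0.045,0.02],"rot":[0,0,-2.5],"grip":1},
  {"slide":[0.03,0.045,0.02],"rot":[0,0,-2.5],"grip":1},
  {"slide":[0.03,0.045,0.02],"rot":[0,0,-2.5],"grip":1},
  {"slide":[0.03,0.045,0.01],"rot":[0,0,-2.5],"grip":1},
  {"slide":[0.02,0.03,0.0],"rot":[0,0,-2.3],"grip":1},
])

```text
time: 2.5
ee_pos: [0.4334, -0.2556, 0.3538]
eef_rot: [1.0, 0.001, 0.001, 0.001]
ft_force: [0.0, 0.3, -0.8]
width: 0.0869
grip_force: 0.0
```

Run:
```python
from h import *
np.set_printoptions(precision=3,suppress=True)
s=sensors.read_state();print(s['time'],s['ee_pos'],s['eef_rot'],s['joint_positions'])
p=shot('wrist','w2.png');print(np.array(p['pose']))
for n,X in [('disp',(.437,-.275,.127)),('b1',(.61,-.245,.028)),('b4',(.715,-.25,.028))]: print(n,proj(p,X,True))
```

```text
2.5 [ 0.433 -0.256  0.354] [1.    0.001 0.001 0.001] [ 0.775  0.041 -0.344  1.533  0.014  1.568 -1.137]
[[ 0.001 -0.955 -0.298  0.517]
 [-1.     0.    -0.003 -0.255]
 [ 0.003  0.298 -0.955  0.517]
 [ 0.     0.     0.     1.   ]]
disp [295.206 178.145]
b1 [272.134  51.146]
b4 [275.68  -12.893]
```

View pics/w2.png

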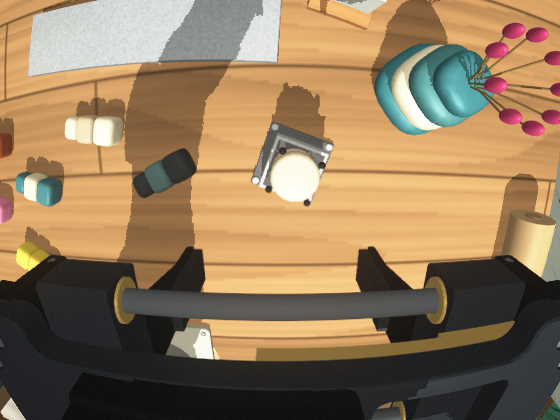

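The wrist picture shows the stand top at (295,177), base corners at (275,127), (332,148) and (255,182), the black vase at (165,173) with its dark foot end to the right, cream at (94,130) and teal at (39,188). The board's end edge is at (279,30).

Run:
```python
from h import *
np.set_printoptions(precision=4,suppress=True)
p=shot('wrist');im=p['pixels']
cv2.imwrite('pics/w2c.png',cv2.resize(cv2.cvtColor(im[100:230,220:360],cv2.COLOR_RGB2BGR),(700,650),interpolation=cv2.INTER_CUBIC))
W=lambda uv,z:onz(p,uv,z,True)
a,b,c=[W(u,.01) for u in((275,127),(332,148),(255,182))]
print('base',a,b,c,'ctr',(b+c)/2,'yaws',np.degrees(np.arctan2(*(b-a)[[1,0]])),np.degrees(np.arctan2(*(c-a)[[1,0]])),np.linalg.norm(b-a),np.linalg.norm(c-a))
# stand top via threshold
hsv=cv2.cvtColor(im,cv2.COLOR_RGB2HSV);roi=np.zeros(im.shape[:2],np.uint8);roi[145:210,260:330]=1
g=im.astype(int);m=((g[...,2]>150)&(g[...,0]>200)&(roi>0)).astype(np.uint8)
n,l,st,ce=cv2.connectedComponentsWithStats(m);k=1+np.argmax(st[1:,4]);print(st[k],ce[k])
pts=cv2.findContours((l==k).astype(np.uint8),0,1)[0][0][:,0]
P=np.array([W(u+0.0,.127) for u in pts]);(cx,cy),r=cv2.minEnclosingCircle((P[:,:2]*1000).astype(np.float32));print('stand',cx,cy,r,P.mean(0))
print('board',[W(u,.028) for u in((279,60),(281,2),(29,75),(37,17))])
for k in('vase3_c','vase4_c','vase1_c','stand5_c','card_stand'):
    print(k,[(np.round(d['bbox']).astype(int).tolist(),round(d['conf'],2)) for d in eyes.look_for(k,p)][:4])
```

```text
base [ 0.4964 -0.244   0.01  ] [ 0.4647 -0.3334  0.01  ] [ 0.4091 -0.2122  0.01  ] ctr [ 0.4369 -0.2728  0.01  ] yaws -109.53370127524451 159.98335561843248 0.0948678748004191 0.09289344401934367
[ 274  156   52   48 1890] [298.619  179.7524]
stand 435.2445068359375 -276.61737060546875 33.02481460571289 [ 0.4366 -0.2756  0.127 ]
board [array([ 0.5985, -0.2499,  0.028 ]), array([ 0.6916, -0.2525,  0.028 ]), array([0.6253, 0.2077, 0.028 ]), array([0.7357, 0.1926, 0.028 ])]
vase3_c [([12, 240, 46, 270], 0.69), ([67, 115, 125, 149], 0.68), ([0, 197, 17, 227], 0.54), ([17, 173, 65, 207], 0.19)]
vase4_c [([136, 152, 199, 198], 0.95), ([32, 0, 287, 74], 0.29)]
vase1_c [([16, 173, 64, 211], 0.87), ([136, 150, 200, 197], 0.56)]
stand5_c [([277, 153, 324, 205], 0.71)]
card_stand [([312, 0, 392, 32], 0.67), ([28, 0, 288, 74], 0.49)]
```

View pics/w2c.png

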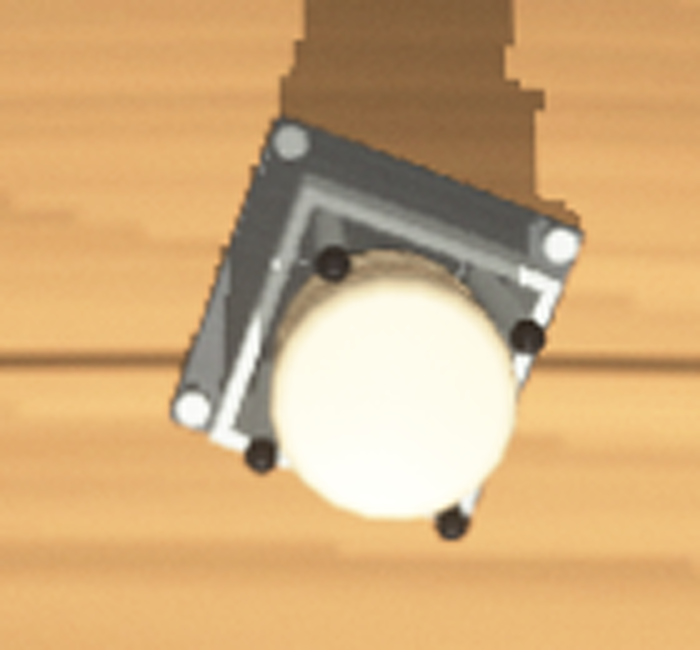

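arm_command([
  {"slide":[0.0,0.03,0.01],"rot":[0,0,0],"grip":1},
  {"slide":[0.0,0.045,0.01],"rot":[0,0,0],"grip":1},
  {"slide":[0.0,0.05,0.01],"rot":[0,0,0],"grip":1},
  {"slide":[0.0,0.05,0.01],"rot":[0,0,0],"grip":1},
  {"slide":[0.0,0.05,0.01],"rot":[0,0,0],"grip":1},
  {"slide":[0.0,0.045,0.01],"rot":[0,0,0],"grip":1},
  {"slide":[0.0,0.03,0.0],"rot":[0,0,0],"grip":1},
  {"slide":[0,0,0.0],"rot":[0,0,0],"grip":1},
])

```text
time: 3.85
ee_pos: [0.4317, 0.0434, 0.4129]
eef_rot: [1.0, 0.001, 0.0, 0.0]
ft_force: [0.3, -0.2, -0.3]
width: 0.0871
grip_force: 0.0
```

Run:
```python
from h import *
np.set_printoptions(precision=3,suppress=True)
p=shot('wrist','w3.png');im=p['pixels'];np.savez('w3.npz',**{k:np.array(p[k]) for k in('pixels','intrinsics','pose')})
W=lambda uv,z:onz(p,uv,z,True)
g=im.astype(int);m=((g.max(2)-g.min(2)<22)&(g.max(2)>90)).astype(np.uint8);m[230:]=0
n,l,st,ce=cv2.connectedComponentsWithStats(m);k=1+np.argmax(st[1:,4]);print(st[k])
c=max(cv2.findContours((l==k).astype(np.uint8),0,1)[0],key=len)[:,0]
P=np.array([W(u,.028)[:2] for u in c]);r=cv2.minAreaRect((P*1000).astype(np.float32));print(r,cv2.boxPoints(r))
for k in('vase1_c','vase2_c','vase3_c','vase4_c','card_stand'):
    print(k,[(np.round(d['bbox']).astype(int).tolist(),round(d['conf'],2)) for d in eyes.look_for(k,p)][:4])
```

```text
[  184     0   263    79 15415]
((666.7258911132812, -26.0648193359375), (458.066162109375, 121.44319152832031), 86.42484283447266) [[ 591.84  -250.866]
 [ 713.047 -258.439]
 [ 741.611  198.736]
 [ 620.404  206.309]]
vase1_c [([156, 158, 221, 196], 0.8)]
vase2_c [([92, 113, 149, 142], 0.88)]
vase3_c [([145, 233, 182, 272], 0.92), ([87, 179, 144, 213], 0.9), ([239, 100, 302, 136], 0.84)]
vase4_c [([314, 148, 376, 187], 0.77)]
card_stand [([457, 20, 536, 61], 0.68)]
```

View pics/w3.png

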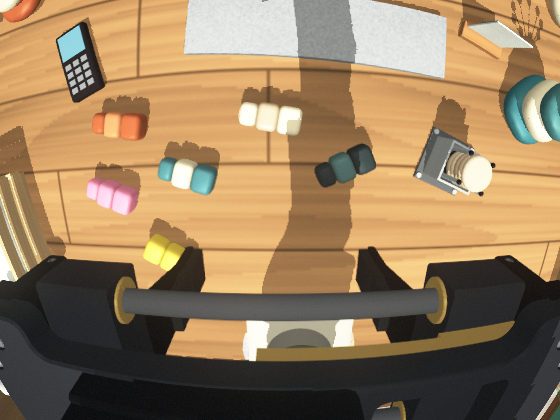

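The board is clear: its fit is 458x121 mm against 460x120, centred at (0.667,-0.026) with its long axis at 86.4°. Vases are at pixels teal (187,176), rust (120,126), cream (270,118) and black (345,166). Next I take the first stand.

arm_command([
  {"slide":[0.0,-0.03,-0.01],"rot":[0,0,-2.5],"grip":1},
  {"slide":[0.001,-0.045,-0.025],"rot":[0,0,-3],"grip":1},
  {"slide":[0.001,-0.048,-0.03],"rot":[0,0,-3],"grip":1},
  {"slide":[0.001,-0.048,-0.03],"rot":[0,0,-3],"grip":1},
  {"slide":[0.001,-0.048,-0.03],"rot":[0,0,-3],"grip":1},
  {"slide":[0.0,-0.045,-0.03],"rot":[0,0,-3],"grip":1},
  {"slide":[0.0,-0.035,-0.03],"rot":[0,0,-2.5],"grip":1},
  {"slide":[0,-0.019,-0.028],"rot":[0,0,0],"grip":1},
])

```text
time: 5.15
ee_pos: [0.4338, -0.2795, 0.1976]
eef_rot: [0.984, -0.176, -0.001, 0.0]
ft_force: [0.1, 0.2, -0.0]
width: 0.0867
grip_force: 0.0
```

arm_command([
  {"slide":[0,0,0],"rot":[0,0,0],"grip":1},
  {"slide":[0,0,-0.03],"rot":[0,0,0],"grip":1},
  {"slide":[0,0,-0.03],"rot":[0,0,0],"grip":1},
  {"slide":[0,0,-0.015],"rot":[0,0,0],"grip":1},
  {"slide":[0,0,0],"rot":[0,0,0],"grip":1},
  {"slide":[0,0,0],"rot":[0,0,0],"grip":1},
  {"slide":[0,0,0],"rot":[0,0,0],"grip":1},
  {"slide":[0,0,0],"rot":[0,0,0],"grip":1},
])

```text
time: 6.15
ee_pos: [0.4361, -0.2762, 0.1252]
eef_rot: [0.985, -0.174, 0.0, 0.0]
ft_force: [-0.1, 0.6, -0.4]
width: 0.0869
grip_force: 0.0
```

Run:
```python
from h import *
p=shot('wrist','w4.png')
s=sensors.read_state();print(s['ee_pos'],R.from_quat(s['eef_rot']).as_matrix().round(3))
for X in [(.436,-.276,.127)]: print(proj(p,X,True))
```

```text
[ 0.43607207 -0.27613715  0.12502872] [[ 0.94  -0.342  0.001]
 [-0.342 -0.94  -0.001]
 [ 0.001  0.    -1.   ]]
[279.93780805 268.23817905]
```

View pics/w4.png

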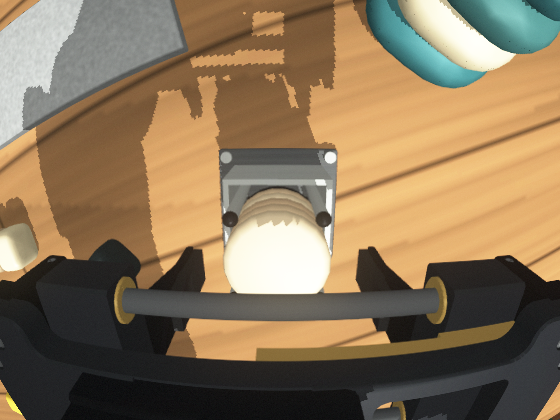

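The picture shows the dispenser square between the fingers, with the stand centred at column 277 and the finger midline near 281. I go down, grip and lift.

arm_command([
  {"slide":[0,0,-0.0085],"rot":[0,0,0],"grip":1},
  {"slide":[0,0,0],"rot":[0,0,0],"grip":1},
  {"slide":[0,0,0],"rot":[0,0,0],"grip":0.5},
  {"slide":[0,0,0],"rot":[0,0,0],"grip":0.5},
  {"slide":[0,0,0],"rot":[0,0,0],"grip":0.5},
  {"slide":[0,0,0],"rot":[0,0,0],"grip":0.5},
  {"slide":[0,0,0],"rot":[0,0,0],"grip":0.5},
  {"slide":[0,0,0],"rot":[0,0,0],"grip":0.5},
], newtons=20)

```text
time: 7.2
ee_pos: [0.4359, -0.276, 0.1161]
eef_rot: [0.985, -0.174, 0.0, 0.0]
ft_force: [0.3, 0.3, 0.0]
width: 0.0608
grip_force: 20.0
```

arm_command([
  {"slide":[0,0,0.01],"rot":[0,0,0],"grip":0.5},
  {"slide":[0,0,0.015],"rot":[0,0,0],"grip":0.5},
  {"slide":[0,0,0.02],"rot":[0,0,0],"grip":0.5},
  {"slide":[0,0,0.02],"rot":[0,0,0],"grip":0.5},
  {"slide":[0,0,0],"rot":[0,0,0],"grip":0.5},
  {"slide":[0,0,0],"rot":[0,0,0],"grip":0.5},
  {"slide":[0,0,0],"rot":[0,0,0],"grip":0.5},
  {"slide":[0,0,0],"rot":[0,0,0],"grip":0.5},
])

```text
time: 8.2
ee_pos: [0.4356, -0.2759, 0.1805]
eef_rot: [0.985, -0.174, -0.0, -0.0]
ft_force: [-0.2, 0.4, -1.1]
width: 0.061
grip_force: 20.0
```

Run:
```python
from h import *
p=shot('wrist','w5.png');q=shot('side')
a=cv2.cvtColor(p['pixels'],cv2.COLOR_RGB2BGR)[120:360,180:400];b=cv2.cvtColor(q['pixels'],cv2.COLOR_RGB2BGR)[200:320,200:320]
cv2.imwrite('pics/w5c.png',np.hstack([cv2.resize(a,(367,400)),cv2.resize(b,(400,400),interpolation=cv2.INTER_CUBIC)]))
```

```text
(no output)
```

View pics/w5c.png

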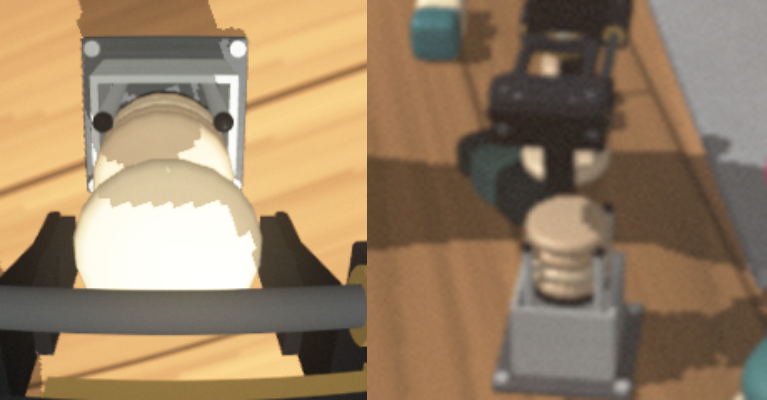

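The stand is held level and the next one has risen. I carry it to slot 1 at (0.678, 0.149).

arm_command([
  {"slide":[0.016,0.028,0],"rot":[0,0,0],"grip":0.5},
  {"slide":[0.025,0.044,0],"rot":[0,0,0],"grip":0.5},
  {"slide":[0.028,0.049,0],"rot":[0,0,0],"grip":0.5},
  {"slide":[0.028,0.049,0],"rot":[0,0,0],"grip":0.5},
  {"slide":[0.028,0.049,0],"rot":[0,0,0],"grip":0.5},
  {"slide":[0.028,0.049,0],"rot":[0,0,0],"grip":0.5},
  {"slide":[0.028,0.049,0],"rot":[0,0,0],"grip":0.5},
  {"slide":[0.028,0.049,0],"rot":[0,0,0],"grip":0.5},
])

```text
time: 9.3
ee_pos: [0.6457, 0.0913, 0.1808]
eef_rot: [0.985, -0.174, -0.0, 0.0]
ft_force: [0.1, 0.2, 0.1]
width: 0.0612
grip_force: 20.0
```

arm_command([
  {"slide":[0.018,0.034,0],"rot":[0,0,0],"grip":0.5},
  {"slide":[0.015,0.025,-0.01],"rot":[0,0,0],"grip":0.5},
  {"slide":[0,0,-0.03],"rot":[0,0,0],"grip":0.5},
  {"slide":[0,0,-0.04],"rot":[0,0,0],"grip":0.5},
  {"slide":[0,0,-0.035],"rot":[0,0,0],"grip":0.5},
  {"slide":[0,0,-0.015],"rot":[0,0,0],"grip":0.5},
  {"slide":[0,0,0],"rot":[0,0,0],"grip":0.5},
  {"slide":[0,0,0],"rot":[0,0,0],"grip":0.5},
])

```text
time: 10.3
ee_pos: [0.6788, 0.1493, 0.0528]
eef_rot: [0.985, -0.174, 0.001, -0.0]
ft_force: [0.4, 0.4, -0.5]
width: 0.061
grip_force: 20.0
```

arm_command([
  {"slide":[0,0,-0.015],"rot":[0,0,0],"grip":0.5},
  {"slide":[0,0,-0.0065],"rot":[0,0,0],"grip":0.5},
  {"slide":[0,0,0],"rot":[0,0,0],"grip":0.5},
  {"slide":[0,0,0],"rot":[0,0,0],"grip":0.88},
  {"slide":[0,0,0],"rot":[0,0,0],"grip":0.88},
  {"slide":[0,0,0],"rot":[0,0,0],"grip":0.88},
  {"slide":[0,0,0.03],"rot":[0,0,0],"grip":0.88},
  {"slide":[0,0,0.05],"rot":[0,0,0],"grip":1},
])

```text
time: 11.3
ee_pos: [0.6767, 0.1486, 0.1086]
eef_rot: [0.985, -0.173, -0.002, 0.001]
ft_force: [0.4, 0.3, 0.5]
width: 0.0811
grip_force: 0.0
```

arm_command([
  {"slide":[-0.018,-0.03,0.045],"rot":[0,0,0],"grip":1},
  {"slide":[-0.025,-0.044,0.025],"rot":[0,0,0],"grip":1},
  {"slide":[-0.028,-0.049,0],"rot":[0,0,0],"grip":1},
  {"slide":[-0.028,-0.049,0],"rot":[0,0,0],"grip":1},
  {"slide":[-0.028,-0.049,0],"rot":[0,0,0],"grip":1},
  {"slide":[-0.028,-0.049,0],"rot":[0,0,0],"grip":1},
  {"slide":[-0.028,-0.049,0],"rot":[0,0,0],"grip":1},
  {"slide":[-0.028,-0.049,0],"rot":[0,0,0],"grip":1},
])

```text
time: 12.3
ee_pos: [0.4658, -0.2205, 0.1799]
eef_rot: [0.985, -0.174, 0.0, 0.0]
ft_force: [1.5, -0.1, -0.6]
width: 0.0869
grip_force: 0.0
```

arm_command([
  {"slide":[-0.018,-0.034,0],"rot":[0,0,0],"grip":1},
  {"slide":[-0.013,-0.023,0],"rot":[0,0,0],"grip":1},
  {"slide":[0,0,0],"rot":[0,0,0],"grip":1},
  {"slide":[0,0,-0.025],"rot":[0,0,0],"grip":1},
  {"slide":[0,0,-0.022],"rot":[0,0,0],"grip":1},
  {"slide":[0,0,-0.01],"rot":[0,0,0],"grip":1},
  {"slide":[0,0,-0.005],"rot":[0,0,0],"grip":1},
  {"slide":[0,0,0],"rot":[0,0,0],"grip":1},
])

```text
time: 13.3
ee_pos: [0.4362, -0.2759, 0.1179]
eef_rot: [0.985, -0.173, 0.0, 0.0]
ft_force: [-0.2, -0.2, -0.3]
width: 0.0868
grip_force: 0.0
```

```bash
cat > chk.py <<'E'
from h import *
# stand tops on board, from the wrist or scene camera
import sys
p=shot(sys.argv[1]);fish=sys.argv[1]=='wrist';g=p['pixels'].astype(int)
from itertools import product
for d in eyes.look_for('stand5_c',p):
    b=d['bbox'];print(np.round(b),round(d['conf'],2),onz(p,((b[0]+b[2])/2,(b[1]+b[3])/2),.0345,fish).round(3))
E
python3 chk.py scene; python3 chk.py wrist
python3 -c "
from h import *
s=sensors.read_state();print(s['ee_pos'])"
```

```text
[304. 272. 332. 289.] 0.59 [0.68  0.153 0.034]
[  0.   2. 188. 145.] 0.19 [ 0.608 -0.174  0.034]
[ 0.43621005 -0.27618982  0.11818904]
```

arm_command([
  {"slide":[0,0,-0.002],"rot":[0,0,0],"grip":1},
  {"slide":[0,0,0],"rot":[0,0,0],"grip":0.5},
  {"slide":[0,0,0],"rot":[0,0,0],"grip":0.5},
  {"slide":[0,0,0],"rot":[0,0,0],"grip":0.5},
  {"slide":[0,0,0],"rot":[0,0,0],"grip":0.5},
  {"slide":[0,0,0.01],"rot":[0,0,0],"grip":0.5},
  {"slide":[0,0,0.02],"rot":[0,0,0],"grip":0.5},
  {"slide":[0,0,0.034],"rot":[0,0,0],"grip":0.5},
])

```text
time: 14.5
ee_pos: [0.4352, -0.2757, 0.18]
eef_rot: [0.985, -0.174, -0.001, -0.0]
ft_force: [0.3, -1.0, -0.9]
width: 0.0606
grip_force: 20.0
```

arm_command([
  {"slide":[0.015,0.02,0],"rot":[0,0,0],"grip":0.5},
  {"slide":[0.026,0.035,0],"rot":[0,0,0],"grip":0.5},
  {"slide":[0.033,0.044,0],"rot":[0,0,0],"grip":0.5},
  {"slide":[0.034,0.046,0],"rot":[0,0,0],"grip":0.5},
  {"slide":[0.034,0.046,0],"rot":[0,0,0],"grip":0.5},
  {"slide":[0.034,0.046,0],"rot":[0,0,0],"grip":0.5},
  {"slide":[0.033,0.044,0],"rot":[0,0,0],"grip":0.5},
  {"slide":[0.026,0.034,-0.03],"rot":[0,0,0],"grip":0.5},
])

```text
time: 15.5
ee_pos: [0.6734, 0.0414, 0.1522]
eef_rot: [0.985, -0.173, 0.002, -0.001]
ft_force: [1.1, -0.8, -0.6]
width: 0.0612
grip_force: 20.0
```

arm_command([
  {"slide":[0,0,-0.03],"rot":[0,0,0],"grip":0.5},
  {"slide":[0,0,-0.035],"rot":[0,0,0],"grip":0.5},
  {"slide":[0,0,-0.03],"rot":[0,0,0],"grip":0.5},
  {"slide":[0,0,-0.01],"rot":[0,0,0],"grip":0.5},
  {"slide":[0,0,0],"rot":[0,0,0],"grip":0.5},
  {"slide":[0,0,0],"rot":[0,0,0],"grip":0.5},
  {"slide":[0,0,0],"rot":[0,0,0],"grip":0.5},
  {"slide":[0,0,0],"rot":[0,0,0],"grip":0.5},
])

```text
time: 16.5
ee_pos: [0.6712, 0.039, 0.0453]
eef_rot: [0.985, -0.174, 0.0, -0.0]
ft_force: [0.3, -0.4, -0.9]
width: 0.0607
grip_force: 20.0
```

arm_command([
  {"slide":[0,0,-0.009],"rot":[0,0,0],"grip":0.5},
  {"slide":[0,0,-0.005],"rot":[0,0,0],"grip":0.5},
  {"slide":[0,0,0],"rot":[0,0,0],"grip":0.5},
  {"slide":[0,0,0],"rot":[0,0,0],"grip":0.88},
  {"slide":[0,0,0],"rot":[0,0,0],"grip":0.88},
  {"slide":[0,0,0],"rot":[0,0,0],"grip":0.88},
  {"slide":[0,0,0.03],"rot":[0,0,0],"grip":0.88},
  {"slide":[0,0,0.05],"rot":[0,0,0],"grip":1},
])

```text
time: 17.5
ee_pos: [0.6696, 0.0387, 0.1098]
eef_rot: [0.985, -0.174, -0.002, 0.0]
ft_force: [1.0, -0.6, 0.3]
width: 0.0807
grip_force: 0.0
```

arm_command([
  {"slide":[-0.015,-0.02,0.04],"rot":[0,0,0],"grip":1},
  {"slide":[-0.026,-0.035,0.028],"rot":[0,0,0],"grip":1},
  {"slide":[-0.033,-0.044,0],"rot":[0,0,0],"grip":1},
  {"slide":[-0.034,-0.046,0],"rot":[0,0,0],"grip":1},
  {"slide":[-0.034,-0.046,0],"rot":[0,0,0],"grip":1},
  {"slide":[-0.034,-0.046,0],"rot":[0,0,0],"grip":1},
  {"slide":[-0.033,-0.044,0],"rot":[0,0,0],"grip":1},
  {"slide":[-0.026,-0.034,0],"rot":[0,0,0],"grip":1},
])

```text
time: 18.5
ee_pos: [0.4342, -0.278, 0.1789]
eef_rot: [0.985, -0.174, 0.0, 0.0]
ft_force: [1.4, 0.7, -0.4]
width: 0.0872
grip_force: 0.0
```

arm_command([
  {"slide":[0,0,0],"rot":[0,0,0],"grip":1},
  {"slide":[0,0,0],"rot":[0,0,0],"grip":1},
  {"slide":[0,0,-0.025],"rot":[0,0,0],"grip":1},
  {"slide":[0,0,-0.023],"rot":[0,0,0],"grip":1},
  {"slide":[0,0,-0.01],"rot":[0,0,0],"grip":1},
  {"slide":[0,0,-0.005],"rot":[0,0,0],"grip":1},
  {"slide":[0,0,0],"rot":[0,0,0],"grip":1},
  {"slide":[0,0,0],"rot":[0,0,0],"grip":1},
])

```text
time: 19.5
ee_pos: [0.4363, -0.2762, 0.1163]
eef_rot: [0.985, -0.173, 0.001, 0.0]
ft_force: [0.9, -0.7, -0.3]
width: 0.087
grip_force: 0.0
```

arm_command([
  {"slide":[0,0,0],"rot":[0,0,0],"grip":0.5},
  {"slide":[0,0,0],"rot":[0,0,0],"grip":0.5},
  {"slide":[0,0,0],"rot":[0,0,0],"grip":0.5},
  {"slide":[0,0,0],"rot":[0,0,0],"grip":0.5},
  {"slide":[0,0,0],"rot":[0,0,0],"grip":0.5},
  {"slide":[0,0,0.01],"rot":[0,0,0],"grip":0.5},
  {"slide":[0,0,0.02],"rot":[0,0,0],"grip":0.5},
  {"slide":[0,0,0.034],"rot":[0,0,0],"grip":0.5},
])

```text
time: 20.5
ee_pos: [0.4353, -0.2757, 0.18]
eef_rot: [0.985, -0.174, -0.001, -0.0]
ft_force: [0.2, -0.7, -0.6]
width: 0.0612
grip_force: 20.0
```

arm_command([
  {"slide":[0.016,0.015,0],"rot":[0,0,0],"grip":0.5},
  {"slide":[0.03,0.027,0],"rot":[0,0,0],"grip":0.5},
  {"slide":[0.036,0.032,0],"rot":[0,0,0],"grip":0.5},
  {"slide":[0.036,0.032,0],"rot":[0,0,0],"grip":0.5},
  {"slide":[0.036,0.032,0],"rot":[0,0,0],"grip":0.5},
  {"slide":[0.036,0.032,0],"rot":[0,0,0],"grip":0.5},
  {"slide":[0.025,0.022,0],"rot":[0,0,0],"grip":0.5},
  {"slide":[0.013,0.013,-0.03],"rot":[0,0,0],"grip":0.5},
])

```text
time: 21.5
ee_pos: [0.6665, -0.0691, 0.1519]
eef_rot: [0.985, -0.173, 0.002, -0.001]
ft_force: [0.0, -0.8, -1.3]
width: 0.0607
grip_force: 20.0
```

arm_command([
  {"slide":[0,0,-0.03],"rot":[0,0,0],"grip":0.5},
  {"slide":[0,0,-0.035],"rot":[0,0,0],"grip":0.5},
  {"slide":[0,0,-0.03],"rot":[0,0,0],"grip":0.5},
  {"slide":[0,0,-0.01],"rot":[0,0,0],"grip":0.5},
  {"slide":[0,0,0],"rot":[0,0,0],"grip":0.5},
  {"slide":[0,0,0],"rot":[0,0,0],"grip":0.5},
  {"slide":[0,0,0],"rot":[0,0,0],"grip":0.5},
  {"slide":[0,0,0],"rot":[0,0,0],"grip":0.5},
])

```text
time: 22.5
ee_pos: [0.6642, -0.0711, 0.0453]
eef_rot: [0.985, -0.174, 0.0, 0.0]
ft_force: [-0.6, -0.2, -1.1]
width: 0.061
grip_force: 20.0
```

arm_command([
  {"slide":[0,0,-0.009],"rot":[0,0,0],"grip":0.5},
  {"slide":[0,0,-0.005],"rot":[0,0,0],"grip":0.5},
  {"slide":[0,0,0],"rot":[0,0,0],"grip":0.5},
  {"slide":[0,0,0],"rot":[0,0,0],"grip":0.88},
  {"slide":[0,0,0],"rot":[0,0,0],"grip":0.88},
  {"slide":[0,0,0],"rot":[0,0,0],"grip":0.88},
  {"slide":[0,0,0.03],"rot":[0,0,0],"grip":0.88},
  {"slide":[0,0,0.05],"rot":[0,0,0],"grip":1},
])

```text
time: 23.5
ee_pos: [0.6626, -0.0711, 0.1098]
eef_rot: [0.985, -0.173, -0.002, 0.0]
ft_force: [1.2, -1.2, 0.7]
width: 0.0811
grip_force: 0.0
```

arm_command([
  {"slide":[-0.016,-0.015,0.04],"rot":[0,0,0],"grip":1},
  {"slide":[-0.03,-0.027,0.028],"rot":[0,0,0],"grip":1},
  {"slide":[-0.036,-0.032,0],"rot":[0,0,0],"grip":1},
  {"slide":[-0.036,-0.032,0],"rot":[0,0,0],"grip":1},
  {"slide":[-0.036,-0.032,0],"rot":[0,0,0],"grip":1},
  {"slide":[-0.036,-0.032,0],"rot":[0,0,0],"grip":1},
  {"slide":[-0.025,-0.022,0],"rot":[0,0,0],"grip":1},
  {"slide":[-0.013,-0.013,0],"rot":[0,0,0],"grip":1},
])

```text
time: 24.5
ee_pos: [0.4343, -0.2775, 0.1789]
eef_rot: [0.985, -0.175, 0.0, 0.001]
ft_force: [0.5, 0.3, -0.6]
width: 0.0872
grip_force: 0.0
```

arm_command([
  {"slide":[0,0,0],"rot":[0,0,0],"grip":1},
  {"slide":[0,0,0],"rot":[0,0,0],"grip":1},
  {"slide":[0,0,-0.025],"rot":[0,0,0],"grip":1},
  {"slide":[0,0,-0.023],"rot":[0,0,0],"grip":1},
  {"slide":[0,0,-0.01],"rot":[0,0,0],"grip":1},
  {"slide":[0,0,-0.005],"rot":[0,0,0],"grip":1},
  {"slide":[0,0,0],"rot":[0,0,0],"grip":1},
  {"slide":[0,0,0],"rot":[0,0,0],"grip":1},
])

```text
time: 25.5
ee_pos: [0.4363, -0.2762, 0.1163]
eef_rot: [0.985, -0.174, 0.001, 0.0]
ft_force: [-0.2, -0.3, 0.0]
width: 0.0872
grip_force: 0.0
```

arm_command([
  {"slide":[0,0,0],"rot":[0,0,0],"grip":0.5},
  {"slide":[0,0,0],"rot":[0,0,0],"grip":0.5},
  {"slide":[0,0,0],"rot":[0,0,0],"grip":0.5},
  {"slide":[0,0,0],"rot":[0,0,0],"grip":0.5},
  {"slide":[0,0,0],"rot":[0,0,0],"grip":0.5},
  {"slide":[0,0,0.01],"rot":[0,0,0],"grip":0.5},
  {"slide":[0,0,0.02],"rot":[0,0,0],"grip":0.5},
  {"slide":[0,0,0.034],"rot":[0,0,0],"grip":0.5},
])

```text
time: 26.5
ee_pos: [0.4352, -0.2757, 0.18]
eef_rot: [0.985, -0.174, -0.001, -0.0]
ft_force: [0.2, -0.6, -0.4]
width: 0.0608
grip_force: 20.0
```

arm_command([
  {"slide":[0.016,0.007,0],"rot":[0,0,0],"grip":0.5},
  {"slide":[0.03,0.013,0],"rot":[0,0,0],"grip":0.5},
  {"slide":[0.035,0.015,0],"rot":[0,0,0],"grip":0.5},
  {"slide":[0.035,0.015,0],"rot":[0,0,0],"grip":0.5},
  {"slide":[0.035,0.015,0],"rot":[0,0,0],"grip":0.5},
  {"slide":[0.035,0.015,0],"rot":[0,0,0],"grip":0.5},
  {"slide":[0.022,0.01,0],"rot":[0,0,0],"grip":0.5},
  {"slide":[0.013,0.005,-0.03],"rot":[0,0,0],"grip":0.5},
])

```text
time: 27.5
ee_pos: [0.6596, -0.1792, 0.1506]
eef_rot: [0.985, -0.173, 0.002, -0.0]
ft_force: [-0.2, -0.3, -1.6]
width: 0.0609
grip_force: 20.0
```

arm_command([
  {"slide":[0,0,-0.03],"rot":[0,0,0],"grip":0.5},
  {"slide":[0,0,-0.035],"rot":[0,0,0],"grip":0.5},
  {"slide":[0,0,-0.03],"rot":[0,0,0],"grip":0.5},
  {"slide":[0,0,-0.01],"rot":[0,0,0],"grip":0.5},
  {"slide":[0,0,0],"rot":[0,0,0],"grip":0.5},
  {"slide":[0,0,0],"rot":[0,0,0],"grip":0.5},
  {"slide":[0,0,0],"rot":[0,0,0],"grip":0.5},
  {"slide":[0,0,0],"rot":[0,0,0],"grip":0.5},
])

```text
time: 28.5
ee_pos: [0.6572, -0.1812, 0.0453]
eef_rot: [0.985, -0.174, 0.001, 0.0]
ft_force: [-0.0, -0.1, -0.2]
width: 0.0609
grip_force: 20.0
```

arm_command([
  {"slide":[0,0,-0.009],"rot":[0,0,0],"grip":0.5},
  {"slide":[0,0,-0.005],"rot":[0,0,0],"grip":0.5},
  {"slide":[0,0,0],"rot":[0,0,0],"grip":0.5},
  {"slide":[0,0,0],"rot":[0,0,0],"grip":0.88},
  {"slide":[0,0,0],"rot":[0,0,0],"grip":0.88},
  {"slide":[0,0,0],"rot":[0,0,0],"grip":0.88},
  {"slide":[0,0,0.03],"rot":[0,0,0],"grip":0.88},
  {"slide":[0,0,0.05],"rot":[0,0,0],"grip":1},
])

```text
time: 29.5
ee_pos: [0.6556, -0.1808, 0.1097]
eef_rot: [0.985, -0.173, -0.002, -0.0]
ft_force: [0.1, 0.1, 0.2]
width: 0.0811
grip_force: 0.0
```

arm_command([
  {"slide":[-0.02,0.02,0.04],"rot":[0,0,2.5],"grip":1},
  {"slide":[-0.03,0.03,0.04],"rot":[0,0,2.5],"grip":1},
  {"slide":[-0.03,0.03,0.04],"rot":[0,0,2.5],"grip":1},
  {"slide":[-0.03,0.03,0.04],"rot":[0,0,2.5],"grip":1},
  {"slide":[-0.03,0.03,0.04],"rot":[0,0,2.5],"grip":1},
  {"slide":[-0.03,0.03,0.04],"rot":[0,0,2.5],"grip":1},
  {"slide":[-0.03,0.03,0.03],"rot":[0,0,2.5],"grip":1},
  {"slide":[-0.02,0.02,0.03],"rot":[0,0,2.5],"grip":1},
])

```text
time: 30.5
ee_pos: [0.4355, 0.0407, 0.4121]
eef_rot: [1.0, 0.002, 0.001, 0.001]
ft_force: [0.6, -1.0, -1.0]
width: 0.0868
grip_force: 0.0
```

```bash
cat > vases.py <<'E'
from h import *
from scipy.optimize import minimize
np.set_printoptions(precision=4,suppress=True)
p=shot('wrist');im=p['pixels'];cv2.imwrite('pics/surv.png',cv2.cvtColor(im,cv2.COLOR_RGB2BGR));hull={}
# model outline: lying vase as a set of points (48 sq lower 75, 40 sq top)
def model(cx,cy,a):
    m=np.array([np.cos(a),np.sin(a),0]);n=np.array([-m[1],m[0],0]);P=[]
    # rounded pebbles (0-37,37-75,75-104)
    for lo,hi,h in((0,38,24),(37,75,24),(75,104,20)):
        for s,w in((lo,h-8),(lo+6,h-1),((lo+hi)/2,h),(hi-6,h-1),(hi,h-8)):
            for i,j in((1,.65),(.65,1),(-1,.65),(-.65,1),(1,-.65),(.65,-1),(-1,-.65),(-.65,-1)):
                P.append(np.array([cx,cy,.024])+m*(s-52)/1e3+n*i*w/1e3+np.array([0,0,j*w/1e3]))
    return P
def mask(cx,cy,a):
    u=np.array([proj(p,X,True) for X in model(cx,cy,a)],np.float32)
    return cv2.fillConvexPoly(np.zeros(im.shape[:2],np.uint8),np.int32(cv2.convexHull(u)*16+8),255,cv2.LINE_AA,4)/255.
for k,sw in(('vase1_c',0),('vase2_c',0),('vase3_c',0),('vase4_c',0)):
    for d in eyes.look_for(k,p):
        if d['conf']<.5: continue
        b=np.array(d['bbox']);x0,y0,x1,y1=np.int32([b[0]-8,b[1]-8,b[2]+8,b[3]+8]);x0,y0=max(x0,0),max(y0,0)
        # grabcut segmentation of the thing
        gm=np.full(im.shape[:2],0,np.uint8);r=(int(b[0])-2,int(b[1])-2,int(b[2]-b[0])+4,int(b[3]-b[1])+4)
        cv2.setRNGSeed(1);bg,fg=np.zeros((1,65)),np.zeros((1,65))
        bgr=cv2.cvtColor(im,cv2.COLOR_RGB2BGR)
        sub=bgr[max(y0-20,0):y1+20,max(x0-20,0):x1+20].copy();o=(max(x0-20,0),max(y0-20,0))
        sm=np.zeros(sub.shape[:2],np.uint8)
        cv2.grabCut(sub,sm,(r[0]-o[0],r[1]-o[1],r[2],r[3]),bg,fg,6,cv2.GC_INIT_WITH_RECT)
        seg=np.zeros(im.shape[:2]);seg[o[1]:o[1]+sub.shape[0],o[0]:o[0]+sub.shape[1]]=np.isin(sm,(1,3))
        n,l,st,ce=cv2.connectedComponentsWithStats(seg.astype(np.uint8));kk=1+np.argmax(st[1:,4]);seg=(l==kk)*1.
        c0=onz(p,ce[kk],.024,True)[:2]
        best=None
        for a in np.radians(np.arange(0,360,30)):
            f=lambda v:1-(np.minimum(mask(*v),seg).sum()/np.maximum(mask(*v),seg).sum())
            res=minimize(f,[*c0,a],method='Nelder-Mead',options=dict(initial_simplex=[[c0[0],c0[1],a],[c0[0]+.01,c0[1],a],[c0[0],c0[1]+.01,a],[c0[0],c0[1],a+.3]],xatol=2e-4,fatol=1e-4,maxiter=60))
            if best is None or res.fun<best.fun: best=res
        col=im[seg>0].mean(0)
        print(k,round(d['conf'],2),b.round(),'xy',best.x[:2],'mouth deg',round(np.degrees(best.x[2])%360,1),'iou',round(1-best.fun,3),'col',col.round())
E
time python3 vases.py; python3 chk.py scene
```

```text
vase1_c 0.95 [156. 162. 218. 198.] xy [0.4118 0.2084] mouth deg 73.6 iou 0.884 col [152. 185. 177.]
vase2_c 0.9 [ 91. 113. 146. 142.] xy [0.5075 0.3375] mouth deg 81.6 iou 0.851 col [220. 137.  85.]
vase2_c 0.54 [460. 156. 490. 193.] xy [ 0.4275 -0.3578] mouth deg 291.4 iou 0.602 col [240. 229. 195.]
vase3_c 0.96 [237. 103. 301. 142.] xy [0.508  0.0607] mouth deg 80.0 iou 0.879 col [240. 232. 207.]
vase3_c 0.95 [139. 235. 183. 275.] xy [0.2644 0.2832] mouth deg 62.0 iou 0.618 col [231. 218. 102.]
vase3_c 0.61 [ 87. 179. 140. 217.] xy [0.3765 0.3686] mouth deg 71.6 iou 0.902 col [231. 173. 191.]
[304. 272. 330. 291.] 0.76 [0.684 0.153 0.035]
[183. 215. 345. 316.] 0.62 [0.701 0.011 0.035]Traceback (most recent call last):
  File "vases.py", line 29, in <module>
    n,l,st,ce=cv2.connectedComponentsWithStats(seg.astype(np.uint8));kk=1+np.argmax(st[1:,4]);seg=(l==kk)*1.
                                                                          ~~~~~~~~~^^^^^^^^^^
    return _wrapfunc(a, 'argmax', axis=axis, out=out, **kwds)
    return bound(*args, **kwds)
ValueError: attempt to get argmax of an empty sequence

real	0m54.611s
user	0m52.379s
sys	0m0.364s
```

View pics/surv.png

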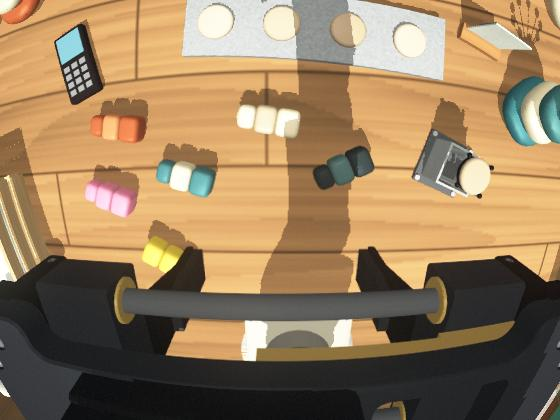

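All four stands sit flat on the board, at (215,21), (281,22), (348,29) and (409,40), and one is left in the dispenser. The vases have not moved. Next is teal into slot 1, gripped with a 45° pre-tilt.

```bash
cat > plan.py <<'E'
from h import *
import sys
np.set_printoptions(precision=4,suppress=True)
# target: grasp point gx gy gz, m-yaw(deg), tilt(deg; + leans to pre-tilt, - final)
gx,gy,gz,yaw,tilt=map(float,sys.argv[1:6])
s=sensors.read_state()
c=R.from_quat(s['eef_rot']);a=np.radians(yaw);m=np.array([np.cos(a),np.sin(a),0]);n=np.array([-m[1],m[0],0])
t=R.from_rotvec(n*np.radians(tilt))*R.from_euler('z',yaw,degrees=True)*R.from_quat([1,0,0,0])
tz=t.as_matrix()[:,2];tcp=np.array([gx,gy,gz])+.019*tz
print('tcp target',tcp,'slide',tcp-np.array(s['ee_pos']),'rotvec deg',np.degrees((t*c.inv()).as_rotvec()),'now',np.array(s['ee_pos']),'j',np.array(s['joint_positions']))
E
python3 plan.py .412 .208 .12 73.6 0; python3 plan.py .412 .208 .12 73.6 45;python3 plan.py .412 .208 .026 73.6 45
```

```text
tcp target [0.412 0.208 0.101] slide [-0.025   0.1699 -0.3086] rotvec deg [ 0.0499 -0.0617 73.6745] now [0.437  0.0381 0.4096] j [ 0.5817 -0.0984 -0.6917  1.5332 -0.0632  1.6854 -1.687 ]
tcp target [0.4082 0.1951 0.1066] slide [-0.0288  0.157  -0.3031] rotvec deg [-28.7437  38.4795  69.6458] now [0.437  0.0381 0.4096] j [ 0.5817 -0.0984 -0.6917  1.5332 -0.0632  1.6854 -1.687 ]
tcp target [0.4082 0.1951 0.0126] slide [-0.0288  0.157  -0.3971] rotvec deg [-28.7437  38.4795  69.6458] now [0.437  0.0381 0.4096] j [ 0.5817 -0.0984 -0.6917  1.5332 -0.0632  1.6854 -1.687 ]
```

arm_command([
  {"slide":[-0.003,0.02,-0.02],"rot":[0,0,9.2],"grip":0.8},
  {"slide":[-0.003,0.022,-0.02],"rot":[0,0,9.2],"grip":0.8},
  {"slide":[-0.003,0.022,-0.02],"rot":[0,0,9.2],"grip":0.8},
  {"slide":[-0.003,0.022,-0.02],"rot":[0,0,9.2],"grip":0.8},
  {"slide":[-0.003,0.022,-0.02],"rot":[0,0,9.2],"grip":0.8},
  {"slide":[-0.003,0.022,-0.02],"rot":[0,0,9.2],"grip":0.8},
  {"slide":[-0.004,0.02,-0.02],"rot":[0,0,9.2],"grip":0.8},
  {"slide":[-0.003,0.02,-0.01],"rot":[0,0,9.2],"grip":0.8},
])

```text
time: 31.8
ee_pos: [0.4114, 0.2086, 0.2584]
eef_rot: [0.799, 0.601, -0.001, -0.001]
ft_force: [0.1, 0.3, -0.4]
width: 0.0697
grip_force: 0.0
```

arm_command([
  {"slide":[0,0,0],"rot":[-6.8,2,0],"grip":0.8},
  {"slide":[0,0,0],"rot":[-6.8,2,0],"grip":0.8},
  {"slide":[0,0,0],"rot":[-6.8,2,0],"grip":0.8},
  {"slide":[0,0,0],"rot":[-6.8,2,0],"grip":0.8},
  {"slide":[0,0,0],"rot":[-6.8,2,0],"grip":0.8},
  {"slide":[0,0,0],"rot":[-6.8,2,0],"grip":0.8},
  {"slide":[0,0,0],"rot":[-2.4,0.7,0],"grip":0.8},
  {"slide":[0,0,0],"rot":[0,0,0],"grip":0.8},
])

```text
time: 32.8
ee_pos: [0.4118, 0.209, 0.259]
eef_rot: [0.739, 0.553, -0.308, 0.23]
ft_force: [-0.4, -0.5, 0.1]
width: 0.07
grip_force: 0.0
```

```bash
python3 plan.py .412 .208 .1 73.6 45
python3 - <<'E'
from h import *
p=shot('wrist','w6.png');q=shot('scene')
a=cv2.cvtColor(p['pixels'],cv2.COLOR_RGB2BGR);b=cv2.cvtColor(q['pixels'],cv2.COLOR_RGB2BGR)[150:300,270:470]
cv2.imwrite('pics/v.png',np.hstack([cv2.resize(a,(400,300)),cv2.resize(b,(400,300))]))
print(proj(p,(.412,.208,.048),True))
E
```

```text
tcp target [0.4082 0.1951 0.0866] slide [-0.0036 -0.0139 -0.1724] rotvec deg [ 0.2021 -0.0942 -0.0411] now [0.4118 0.209  0.259 ] j [-0.3693  0.5229 -0.6294  1.4231  0.5229  2.0575 -1.2801]
[279.81060847  42.91285786]
```

View pics/v.png

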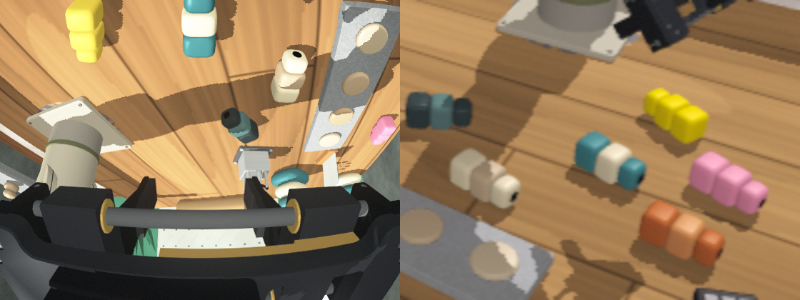

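Teal sits centred at column 280 between the finger lines, and rust, cream and pink are as before. Joint 6 is at its limit, so I ease the tilt to 35° while going down.

arm_command([
  {"slide":[0,-0.003,-0.02],"rot":[4.8,-1.4,0],"grip":0.8},
  {"slide":[0,-0.003,-0.03],"rot":[4.8,-1.4,0],"grip":0.8},
  {"slide":[-0.001,-0.003,-0.03],"rot":[0,0,0],"grip":0.8},
  {"slide":[-0.001,-0.002,-0.03],"rot":[0,0,0],"grip":0.8},
  {"slide":[-0.001,0,-0.03],"rot":[0,0,0],"grip":0.8},
  {"slide":[0,0,-0.02],"rot":[0,0,0],"grip":0.8},
  {"slide":[0,0,0],"rot":[0,0,0],"grip":0.8},
  {"slide":[0,0,0],"rot":[0,0,0],"grip":0.8},
])

```text
time: 33.9
ee_pos: [0.4093, 0.1983, 0.1015]
eef_rot: [0.764, 0.571, -0.24, 0.18]
ft_force: [-0.1, -0.8, 0.4]
width: 0.0691
grip_force: 0.0
```

```bash
python3 plan.py .412 .208 .026 73.6 35
python3 - <<'E'
from h import *
p=shot('scene');print([(np.round(d['bbox']).tolist(),round(d['conf'],2)) for d in eyes.look_for('vase1_c',p)])
E
```

```text
tcp target [0.4089 0.1975 0.0104] slide [-0.0004 -0.0008 -0.0911] rotvec deg [-0.0363  0.0325  0.    ] now [0.4093 0.1983 0.1015] j [-0.2759  0.547  -0.6389  1.6679  0.5113  1.6431 -1.3503]
[([360.0, 217.0, 393.0, 244.0], 0.84)]
```

arm_command([
  {"slide":[0,-0.001,-0.025],"rot":[0,0,0],"grip":0.8},
  {"slide":[0,0,-0.03],"rot":[0,0,0],"grip":0.8},
  {"slide":[0,0,-0.025],"rot":[0,0,0],"grip":0.8},
  {"slide":[0,0,-0.01],"rot":[0,0,0],"grip":0.8},
  {"slide":[0,0,0],"rot":[0,0,0],"grip":0.3},
  {"slide":[0,0,0],"rot":[0,0,0],"grip":0.3},
  {"slide":[0,0,0],"rot":[0,0,0],"grip":0.3},
  {"slide":[0,0,0],"rot":[0,0,0],"grip":0.3},
], newtons=25)

```text
time: 35.0
ee_pos: [0.409, 0.1974, 0.0113]
eef_rot: [0.764, 0.571, -0.241, 0.18]
ft_force: [-1.2, 2.0, 6.7]
width: 0.0477
grip_force: 25.0
```

```bash
python3 plan.py .412 .208 .026 73.6 35
```

```text
tcp target [0.4089 0.1975 0.0104] slide [-0.0001  0.0001 -0.0009] rotvec deg [-0.0068  0.0157 -0.0203] now [0.409  0.1974 0.0113] j [-0.3034  0.6725 -0.603   1.7073  0.5726  1.5114 -1.4223]
```

arm_command([
  {"slide":[0,0,0.015],"rot":[0,0,0],"grip":0.3},
  {"slide":[0,0,0.04],"rot":[0,0,0],"grip":0.3},
  {"slide":[0,0,0.05],"rot":[0,0,0],"grip":0.3},
  {"slide":[0,0,0.05],"rot":[0,0,0],"grip":0.3},
  {"slide":[0,0,0.05],"rot":[4.8,-1.4,0],"grip":0.3},
  {"slide":[0,0,0.02],"rot":[8.6,-2.5,0],"grip":0.3},
  {"slide":[0,0,0],"rot":[9.6,-2.8,0],"grip":0.3},
  {"slide":[0,0,0],"rot":[9.6,-2.8,0],"grip":0.3},
])

```text
time: 36.0
ee_pos: [0.4091, 0.1972, 0.2368]
eef_rot: [0.8, 0.6, -0.005, 0.005]
ft_force: [-0.2, -0.5, -3.5]
width: 0.0477
grip_force: 25.0
```

arm_command([
  {"slide":[0,0,0],"rot":[9.6,-2.8,0],"grip":0.3},
  {"slide":[0,0,0],"rot":[9.6,-2.8,0],"grip":0.3},
  {"slide":[0,0,0],"rot":[9.6,-2.8,0],"grip":0.3},
  {"slide":[0,0,0],"rot":[9.6,-2.8,0],"grip":0.3},
  {"slide":[0,0,0],"rot":[9.6,-2.8,0],"grip":0.3},
  {"slide":[0,0,0],"rot":[5.7,-1.7,0],"grip":0.3},
  {"slide":[0,0,0],"rot":[0,0,0],"grip":0.3},
  {"slide":[0,0,0],"rot":[0,0,0],"grip":0.3},
])

```text
time: 37.0
ee_pos: [0.4089, 0.1974, 0.2362]
eef_rot: [0.71, 0.533, 0.368, -0.276]
ft_force: [0.4, -0.1, -2.7]
width: 0.0483
grip_force: 25.0
```

```bash
python3 plan.py .678 .149 .2 73.6 -55; python3 plan.py .678 .149 .2 90 -55
```

```text
tcp target [0.6824 0.1639 0.1891] slide [ 0.2735 -0.0335 -0.0471] rotvec deg [ 0.2366 -0.0852 -0.2446] now [0.4089 0.1974 0.2362] j [ 0.2543 -0.1707 -0.1429  2.3024 -1.1178  1.145   0.4073]
tcp target [0.678  0.1646 0.1891] slide [ 0.2691 -0.0328 -0.0471] rotvec deg [ 0.2471 -0.0508 16.1554] now [0.4089 0.1974 0.2362] j [ 0.2543 -0.1707 -0.1429  2.3024 -1.1178  1.145   0.4073]
```

arm_command([
  {"slide":[0.02,-0.003,0],"rot":[0,0,0],"grip":0.3},
  {"slide":[0.04,-0.005,0],"rot":[0,0,0],"grip":0.3},
  {"slide":[0.045,-0.006,0],"rot":[0,0,0],"grip":0.3},
  {"slide":[0.045,-0.006,0],"rot":[0,0,0],"grip":0.3},
  {"slide":[0.045,-0.006,0],"rot":[0,0,0],"grip":0.3},
  {"slide":[0.04,-0.005,0],"rot":[0,0,0],"grip":0.3},
  {"slide":[0.025,-0.003,0],"rot":[0,0,0],"grip":0.3},
  {"slide":[0.013,-0.001,0],"rot":[0,0,0],"grip":0.3},
])

```text
time: 38.0
ee_pos: [0.683, 0.1628, 0.2365]
eef_rot: [0.71, 0.533, 0.368, -0.277]
ft_force: [0.4, 0.6, -2.7]
width: 0.0478
grip_force: 25.0
```

```bash
python3 plan.py .678 .147 .097 73.6 -55
python3 - <<'E'
from h import *
q=shot('scene');w=shot('side')
b=cv2.cvtColor(q['pixels'],cv2.COLOR_RGB2BGR)[170:320,240:400];c=cv2.cvtColor(w['pixels'],cv2.COLOR_RGB2BGR)[120:280,240:400]
cv2.imwrite('pics/v2.png',np.hstack([cv2.resize(b,(400,400)),cv2.resize(c,(400,400))]))
E
```

```text
tcp target [0.6824 0.1619 0.0861] slide [-0.0006 -0.0008 -0.1504] rotvec deg [ 0.1317 -0.0594 -0.2321] now [0.683  0.1628 0.2365] j [ 0.2011  0.4155 -0.1117  1.6427 -1.0258  1.141   0.3084]
```

View pics/v2.png

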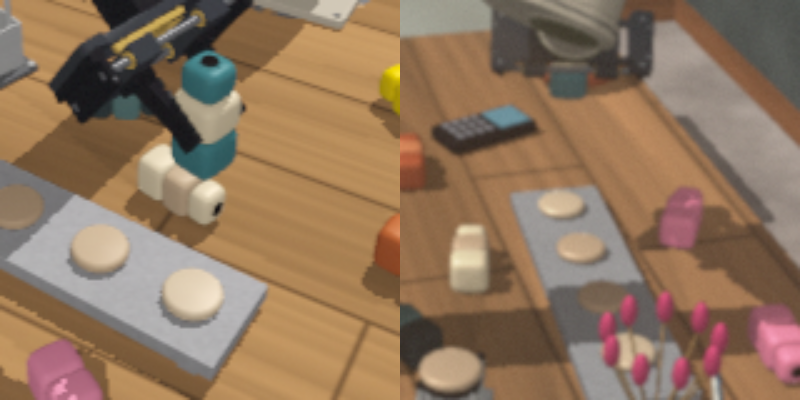

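The teal vase hangs upright, mouth up, and stands 1 and 2 are empty beneath. I lower it.

arm_command([
  {"slide":[0,-0.001,-0.02],"rot":[0,0,0],"grip":0.3},
  {"slide":[0,0,-0.03],"rot":[0,0,0],"grip":0.3},
  {"slide":[0,0,-0.035],"rot":[0,0,0],"grip":0.3},
  {"slide":[0,0,-0.03],"rot":[0,0,0],"grip":0.3},
  {"slide":[0,0,-0.02],"rot":[0,0,0],"grip":0.3},
  {"slide":[0,0,-0.01],"rot":[0,0,0],"grip":0.3},
  {"slide":[0,0,0],"rot":[0,0,0],"grip":0.3},
  {"slide":[0,0,0],"rot":[0,0,0],"grip":0.3},
])

```text
time: 39.1
ee_pos: [0.6824, 0.161, 0.0918]
eef_rot: [0.71, 0.533, 0.369, -0.277]
ft_force: [-0.2, 0.3, -2.9]
width: 0.0478
grip_force: 25.0
```

```bash
python3 plan.py .678 .147 .093 73.6 -55
python3 - <<'E'
from h import *
s=sensors.read_state();print(s['ft_force'],s['torque'])
for n in('scene','side'):
    p=shot(n)
    for k in('vase1_c','stand1_c'):
        print(n,k,[(np.round(d['bbox'],1).tolist(),round(d['conf'],2)) for d in eyes.look_for(k,p)][:5])
    print('expect foot/mouth',proj(p,(.678,.149,.041)),proj(p,(.678,.149,.145)))
E
```

```text
tcp target [0.6824 0.1619 0.0821] slide [-0.      0.0009 -0.0097] rotvec deg [ 0.0908 -0.0232 -0.1601] now [0.6824 0.161  0.0918] j [ 0.2257  0.6047 -0.1395  1.7152 -1.1135  1.0062  0.5613]
[-0.22333447  0.34911645 -2.87532745] [-1.40018611  0.28158168 -0.04301075]
scene vase1_c [([309.9, 240.2, 329.7, 284.1], 0.86)]
scene stand1_c [([390.7, 251.3, 434.5, 281.9], 0.59), ([415.1, 295.2, 455.2, 353.9], 0.33)]
expect foot/mouth [316.61921078 277.76180255] [319.00360279 246.47871529]
side vase1_c [([327.5, 254.3, 342.9, 268.4], 0.64)]
side stand1_c [([245.7, 259.2, 271.6, 275.1], 0.57)]
expect foot/mouth [304.74815688 200.00542666] [305.96319757 171.94348493]
```

arm_command([
  {"slide":[0,0.001,-0.004],"rot":[0,0,0],"grip":0.3},
  {"slide":[0,0,-0.002],"rot":[0,0,0],"grip":0.3},
  {"slide":[0,0,-0.001],"rot":[0,0,0],"grip":0.3},
  {"slide":[0,0,0],"rot":[0,0,0],"grip":0.3},
  {"slide":[0,0,-0.001],"rot":[0,0,0],"grip":0.3},
  {"slide":[0,0,0],"rot":[0,0,0],"grip":0.3},
  {"slide":[0,0,0],"rot":[0,0,0],"grip":0.3},
  {"slide":[0,0,0],"rot":[0,0,0],"grip":0.3},
])

```text
time: 40.4
ee_pos: [0.6819, 0.162, 0.0826]
eef_rot: [0.71, 0.532, 0.368, -0.277]
ft_force: [-0.6, 0.6, -2.6]
width: 0.0484
grip_force: 25.0
```

arm_command([
  {"slide":[0,0,-0.001],"rot":[0,0,0],"grip":0.3},
  {"slide":[0,0,0],"rot":[0,0,0],"grip":0.3},
  {"slide":[0,0,-0.001],"rot":[0,0,0],"grip":0.3},
  {"slide":[0,0,0],"rot":[0,0,0],"grip":0.3},
  {"slide":[0,0,0],"rot":[0,0,0],"grip":0.3},
  {"slide":[0,0,0],"rot":[0,0,0],"grip":0.3},
  {"slide":[0,0,0],"rot":[0,0,0],"grip":0.3},
  {"slide":[0,0,0],"rot":[0,0,0],"grip":0.3},
])

```text
time: 41.4
ee_pos: [0.6822, 0.1621, 0.0822]
eef_rot: [0.71, 0.532, 0.369, -0.277]
ft_force: [-6.2, -4.3, 9.5]
width: 0.048
grip_force: 25.0
```

arm_command([
  {"slide":[0,0,0.0005],"rot":[0,0,0],"grip":0.3},
  {"slide":[0,0,0],"rot":[0,0,0],"grip":0.75},
  {"slide":[0,0,0],"rot":[0,0,0],"grip":0.75},
  {"slide":[0,0,0],"rot":[0,0,0],"grip":0.75},
  {"slide":[-0.003,-0.012,0.008],"rot":[0,0,0],"grip":0.75},
  {"slide":[-0.007,-0.024,0.017],"rot":[0,0,0],"grip":0.75},
  {"slide":[-0.01,-0.034,0.027],"rot":[0,0,0],"grip":0.75},
  {"slide":[-0.01,-0.034,0.04],"rot":[0,0,0],"grip":0.75},
])

```text
time: 42.4
ee_pos: [0.6508, 0.056, 0.1735]
eef_rot: [0.711, 0.532, 0.368, -0.277]
ft_force: [0.8, -0.3, 0.4]
width: 0.0651
grip_force: 0.0
```

```bash
python3 - <<'E'
from h import *
p=shot('scene')
for k in('vase1_c','vase2_c','vase3_c','vase4_c'):
    print(k,[(np.round(d['bbox'],1).tolist(),round(d['conf'],2),onz(p,((d['bbox'][0]+d['bbox'][2])/2,(d['bbox'][1]+d['bbox'][3])/2),.024).round(3)[:2].tolist()) for d in eyes.look_for(k,p) if d['conf']>.5][:5])
E
python3 plan.py .5075 .3375 .2 81.6 0
```

```text
vase1_c [([308.9, 242.7, 328.4, 285.4], 0.87, [0.616, 0.126])]
vase2_c [([390.1, 247.1, 432.6, 282.7], 0.81, [0.499, 0.339])]
vase3_c [([390.8, 193.8, 429.2, 220.4], 0.94, [0.248, 0.267]), ([151.2, 257.9, 189.4, 291.1], 0.87, [0.837, -0.187]), ([412.3, 226.5, 453.3, 259.8], 0.85, [0.385, 0.368]), ([292.3, 226.0, 329.4, 248.7], 0.77, [0.53, 0.061]), ([249.4, 300.1, 288.8, 344.2], 0.74, [0.839, 0.108])]
vase4_c [([276.6, 198.4, 308.2, 215.7], 0.74, [0.429, -0.053])]
tcp target [0.5075 0.3375 0.181 ] slide [-0.1441  0.2795  0.008 ] rotvec deg [-53.6691  11.6366   7.2759] now [0.6516 0.058  0.173 ] j [ 0.3415  0.4839 -0.0639  1.6934 -1.0179  1.2243  0.5054]
```

arm_command([
  {"slide":[-0.01,0,0.04],"rot":[-6.7,1.45,0.9],"grip":0.8},
  {"slide":[-0.02,0,0.04],"rot":[-6.7,1.45,0.9],"grip":0.8},
  {"slide":[-0.02,0,0.03],"rot":[-6.7,1.45,0.9],"grip":0.8},
  {"slide":[-0.02,0,0.02],"rot":[-6.7,1.45,0.9],"grip":0.8},
  {"slide":[-0.02,0.01,0.01],"rot":[-6.7,1.45,0.9],"grip":0.8},
  {"slide":[-0.02,0.02,0],"rot":[-6.7,1.45,0.9],"grip":0.8},
  {"slide":[-0.02,0.03,0],"rot":[-6.7,1.45,0.9],"grip":0.8},
  {"slide":[-0.014,0.03,0],"rot":[-6.7,1.45,0.9],"grip":0.8},
])

```text
time: 43.65
ee_pos: [0.5066, 0.1497, 0.3126]
eef_rot: [0.756, 0.654, -0.001, 0.001]
ft_force: [0.7, 0.5, -0.1]
width: 0.0698
grip_force: 0.0
```

arm_command([
  {"slide":[0,0.032,0],"rot":[-5.8,0.85,0],"grip":0.8},
  {"slide":[0,0.035,-0.01],"rot":[-5.8,0.85,0],"grip":0.8},
  {"slide":[0,0.035,-0.02],"rot":[-5.8,0.85,0],"grip":0.8},
  {"slide":[0,0.035,-0.02],"rot":[-5.8,0.85,0],"grip":0.8},
  {"slide":[0,0.03,-0.02],"rot":[-5.8,0.85,0],"grip":0.8},
  {"slide":[0,0.014,-0.02],"rot":[-5.6,0.85,0],"grip":0.8},
  {"slide":[0,0,-0.02],"rot":[0,0,0],"grip":0.8},
  {"slide":[0,0,-0.01],"rot":[0,0,0],"grip":0.8},
])

```text
time: 44.65
ee_pos: [0.5075, 0.3286, 0.1913]
eef_rot: [0.722, 0.623, -0.227, 0.196]
ft_force: [0.1, -0.4, -0.1]
width: 0.0696
grip_force: 0.0
```

```bash
python3 plan.py .5075 .3375 .12 81.6 35;  python3 - <<'E'
from h import *
p=shot('wrist');g=p['pixels'].astype(int)
for k in ('vase2_c',): print([(np.round(d['bbox'],1).tolist(),round(d['conf'],2)) for d in eyes.look_for(k,p)][:3])
m=np.array([np.cos(np.radians(81.6)),np.sin(np.radians(81.6)),0]);n=np.array([-m[1],m[0],0])
U=[proj(p,np.array([.5075,.3375,.024])+m*a+n*b+np.array([0,0,c]),True) for a in(-.05,.05) for b in(-.022,.022) for c in(-.02,.022)]
print(np.min(U,0),np.max(U,0))
E
```

```text
tcp target [0.5059 0.3267 0.1044] slide [-0.0015 -0.0019 -0.0869] rotvec deg [-0.0575  0.0009 -0.0233] now [0.5075 0.3286 0.1913] j [-0.6734  0.6886 -0.2771  1.1543  0.4656  1.8626 -1.0744]
[([247.7, 29.1, 306.9, 146.4], 0.88), ([304.3, 216.5, 344.4, 274.8], 0.16)]
[247.93293922  29.40163339] [306.82592028 146.54827078]
```

arm_command([
  {"slide":[-0.001,-0.001,-0.02],"rot":[0,0,0],"grip":0.8},
  {"slide":[-0.0005,-0.001,-0.03],"rot":[0,0,0],"grip":0.8},
  {"slide":[0,0,-0.035],"rot":[0,0,0],"grip":0.8},
  {"slide":[0,0,-0.035],"rot":[0,0,0],"grip":0.8},
  {"slide":[0,0,-0.03],"rot":[0,0,0],"grip":0.8},
  {"slide":[0,0,-0.02],"rot":[0,0,0],"grip":0.8},
  {"slide":[0,0,-0.009],"rot":[0,0,0],"grip":0.8},
  {"slide":[0,0,0],"rot":[0,0,0],"grip":0.8},
])

```text
time: 45.75
ee_pos: [0.5065, 0.3269, 0.0143]
eef_rot: [0.722, 0.623, -0.226, 0.196]
ft_force: [0.4, 0.1, 0.1]
width: 0.0697
grip_force: 0.0
```

```bash
python3 plan.py .5075 .3375 .026 81.6 35
```

```text
tcp target [0.5059 0.3267 0.0104] slide [-0.0006 -0.0002 -0.0038] rotvec deg [-0.0982  0.1018  0.0167] now [0.5065 0.3269 0.0143] j [-0.6701  0.8511 -0.2686  1.2767  0.4886  1.6019 -1.1814]
```

arm_command([
  {"slide":[-0.0005,0,-0.002],"rot":[0,0,0],"grip":0.8},
  {"slide":[0,0,0],"rot":[0,0,0],"grip":0.3},
  {"slide":[0,0,0],"rot":[0,0,0],"grip":0.3},
  {"slide":[0,0,0],"rot":[0,0,0],"grip":0.3},
  {"slide":[0,0,0],"rot":[0,0,0],"grip":0.3},
  {"slide":[0,0,0],"rot":[0,0,0],"grip":0.3},
  {"slide":[0,0,0],"rot":[0,0,0],"grip":0.3},
  {"slide":[0,0,0],"rot":[0,0,0],"grip":0.3},
])

```text
time: 46.75
ee_pos: [0.5057, 0.3271, 0.0123]
eef_rot: [0.722, 0.623, -0.227, 0.196]
ft_force: [-2.8, 1.4, 5.1]
width: 0.0482
grip_force: 24.8
```

arm_command([
  {"slide":[0,0,0.015],"rot":[0,0,0],"grip":0.3},
  {"slide":[0,0,0.04],"rot":[0,0,0],"grip":0.3},
  {"slide":[0,0,0.05],"rot":[0,0,0],"grip":0.3},
  {"slide":[0,0,0.05],"rot":[0,0,0],"grip":0.3},
  {"slide":[0,0,0.05],"rot":[4.9,-0.7,0],"grip":0.3},
  {"slide":[0,0,0.05],"rot":[8.9,-1.3,0],"grip":0.3},
  {"slide":[0,-0.02,0.02],"rot":[9.9,-1.5,0],"grip":0.3},
  {"slide":[0,-0.03,0.01],"rot":[9.9,-1.5,0],"grip":0.3},
])

```text
time: 47.75
ee_pos: [0.5064, 0.2773, 0.2998]
eef_rot: [0.757, 0.653, -0.001, 0.005]
ft_force: [0.9, -1.4, -2.9]
width: 0.0481
grip_force: 24.9
```

arm_command([
  {"slide":[0,-0.03,0],"rot":[9.9,-1.5,0],"grip":0.3},
  {"slide":[0,-0.03,0],"rot":[9.9,-1.5,0],"grip":0.3},
  {"slide":[0,-0.03,0],"rot":[9.9,-1.5,0],"grip":0.3},
  {"slide":[0,-0.03,0],"rot":[9.9,-1.5,0],"grip":0.3},
  {"slide":[0,-0.03,0],"rot":[9.9,-1.5,0],"grip":0.3},
  {"slide":[0,-0.02,0],"rot":[5.9,-0.9,0],"grip":0.3},
  {"slide":[0,0,0],"rot":[0,0,0],"grip":0.3},
  {"slide":[0,0,0],"rot":[0,0,0],"grip":0.3},
])

```text
time: 48.75
ee_pos: [0.5058, 0.1075, 0.2974]
eef_rot: [0.671, 0.579, 0.351, -0.3]
ft_force: [-1.1, 0.9, -2.6]
width: 0.0482
grip_force: 24.9
```

```bash
python3 plan.py .671 .036 .25 81.6 -55
```

```text
tcp target [0.6733 0.0514 0.2391] slide [ 0.1675 -0.0561 -0.0583] rotvec deg [0.0139 0.2521 0.1398] now [0.5058 0.1075 0.2974] j [ 0.2951  0.1078 -0.0217  1.8941 -0.9637  1.4201  0.4273]
```

arm_command([
  {"slide":[0.015,-0.005,0],"rot":[0,0,0],"grip":0.3},
  {"slide":[0.025,-0.009,0],"rot":[0,0,0],"grip":0.3},
  {"slide":[0.03,-0.01,0],"rot":[0,0,0],"grip":0.3},
  {"slide":[0.03,-0.01,0],"rot":[0,0,0],"grip":0.3},
  {"slide":[0.03,-0.01,-0.01],"rot":[0,0,0],"grip":0.3},
  {"slide":[0.025,-0.008,-0.02],"rot":[0,0,0],"grip":0.3},
  {"slide":[0.012,-0.004,-0.03],"rot":[0,0,0],"grip":0.3},
  {"slide":[0,0,-0.03],"rot":[0,0,0],"grip":0.3},
])

```text
time: 49.75
ee_pos: [0.6738, 0.0527, 0.207]
eef_rot: [0.671, 0.58, 0.352, -0.3]
ft_force: [-0.6, 0.5, -3.1]
width: 0.048
grip_force: 24.9
```

arm_command([
  {"slide":[0,0,-0.03],"rot":[0,0,0],"grip":0.3},
  {"slide":[0,0,-0.03],"rot":[0,0,0],"grip":0.3},
  {"slide":[0,0,-0.03],"rot":[0,0,0],"grip":0.3},
  {"slide":[0,0,-0.015],"rot":[0,0,0],"grip":0.3},
  {"slide":[0,0,-0.01],"rot":[0,0,0],"grip":0.3},
  {"slide":[0,0,0],"rot":[0,0,0],"grip":0.3},
  {"slide":[0,0,0],"rot":[0,0,0],"grip":0.3},
  {"slide":[0,0,0],"rot":[0,0,0],"grip":0.3},
])

```text
time: 50.75
ee_pos: [0.6733, 0.0509, 0.093]
eef_rot: [0.671, 0.579, 0.352, -0.3]
ft_force: [0.9, -0.0, -2.5]
width: 0.0474
grip_force: 24.9
```

```bash
python3 plan.py .6705 .0355 .0985 81.6 -55
```

```text
tcp target [0.6728 0.0509 0.0876] slide [-0.0005  0.     -0.0054] rotvec deg [-0.0562  0.2962  0.2111] now [0.6733 0.0509 0.093 ] j [ 0.3009  0.6982 -0.0166  1.5499 -0.9969  1.2887  0.6412]
```

arm_command([
  {"slide":[0,0,-0.003],"rot":[0,0,0],"grip":0.3},
  {"slide":[0,0,-0.002],"rot":[0,0,0],"grip":0.3},
  {"slide":[0,0,-0.001],"rot":[0,0,0],"grip":0.3},
  {"slide":[0,0,-0.001],"rot":[0,0,0],"grip":0.3},
  {"slide":[0,0,-0.001],"rot":[0,0,0],"grip":0.3},
  {"slide":[0,0,0],"rot":[0,0,0],"grip":0.3},
  {"slide":[0,0,0],"rot":[0,0,0],"grip":0.3},
  {"slide":[0,0,0],"rot":[0,0,0],"grip":0.3},
])

```text
time: 51.75
ee_pos: [0.6729, 0.051, 0.0841]
eef_rot: [0.672, 0.579, 0.352, -0.3]
ft_force: [0.4, -0.4, -2.7]
width: 0.0482
grip_force: 24.9
```

arm_command([
  {"slide":[0,0,-0.001],"rot":[0,0,0],"grip":0.3},
  {"slide":[0,0,0],"rot":[0,0,0],"grip":0.3},
  {"slide":[0,0,-0.001],"rot":[0,0,0],"grip":0.3},
  {"slide":[0,0,0],"rot":[0,0,0],"grip":0.3},
  {"slide":[0,0,-0.001],"rot":[0,0,0],"grip":0.3},
  {"slide":[0,0,0],"rot":[0,0,0],"grip":0.3},
  {"slide":[0,0,0],"rot":[0,0,0],"grip":0.3},
  {"slide":[0,0,0],"rot":[0,0,0],"grip":0.3},
])

```text
time: 52.75
ee_pos: [0.673, 0.0511, 0.082]
eef_rot: [0.671, 0.579, 0.352, -0.301]
ft_force: [-3.4, -1.9, 5.8]
width: 0.0475
grip_force: 24.9
```

arm_command([
  {"slide":[0,0,0.0005],"rot":[0,0,0],"grip":0.3},
  {"slide":[0,0,0],"rot":[0,0,0],"grip":0.75},
  {"slide":[0,0,0],"rot":[0,0,0],"grip":0.75},
  {"slide":[0,0,0],"rot":[0,0,0],"grip":0.75},
  {"slide":[-0.002,-0.012,0.008],"rot":[0,0,0],"grip":0.75},
  {"slide":[-0.004,-0.024,0.017],"rot":[0,0,0],"grip":0.75},
  {"slide":[-0.005,-0.034,0.027],"rot":[0,0,0],"grip":0.75},
  {"slide":[-0.005,-0.034,0.045],"rot":[0,0,0],"grip":0.75},
])

```text
time: 53.75
ee_pos: [0.6558, -0.0549, 0.1787]
eef_rot: [0.672, 0.578, 0.351, -0.301]
ft_force: [1.1, 0.3, 0.5]
width: 0.0651
grip_force: 0.0
```

```bash
python3 - <<'E'
from h import *
for n in('scene','side'):
  p=shot(n)
  for k in('vase1_c','vase2_c','vase3_c','vase4_c'):
    print(k,[(np.round(d['bbox'],1).tolist(),round(d['conf'],2),onz(p,((d['bbox'][0]+d['bbox'][2])/2,(d['bbox'][1]+d['bbox'][3])/2),.024).round(3)[:2].tolist()) for d in eyes.look_for(k,p) if d['conf']>.5][:5])
  print('expect rust',proj(p,(.671,.039,.041)),proj(p,(.671,.039,.145)))
E
python3 plan.py .508 .061 .2 80 0
```

```text
vase1_c [([311.1, 243.8, 329.9, 285.2], 0.9, [0.615, 0.131])]
vase2_c [([269.2, 223.9, 293.6, 265.2], 0.75, [0.598, 0.004])]
vase3_c [([292.5, 222.9, 332.0, 248.2], 0.82, [0.521, 0.061]), ([252.5, 298.1, 284.0, 343.1], 0.75, [0.836, 0.104]), ([148.7, 258.1, 194.0, 290.7], 0.7, [0.836, -0.185]), ([414.6, 227.2, 451.8, 256.1], 0.66, [0.378, 0.368])]
vase4_c [([274.9, 197.6, 309.0, 215.2], 0.77, [0.427, -0.055])]
expect rust [279.39474998 260.57099268] [279.27619152 229.73337293]
vase1_c []
vase2_c [([302.9, 204.8, 319.4, 219.8], 0.72, [0.684, 0.095])]
vase3_c [([159.5, 189.5, 186.8, 216.2], 0.81, [0.253, 0.258]), ([379.0, 241.2, 406.6, 274.2], 0.66, [0.837, -0.195]), ([197.2, 172.7, 213.0, 197.7], 0.59, [0.372, 0.359]), ([343.2, 202.4, 359.0, 219.0], 0.58, [0.815, 0.075]), ([259.1, 208.5, 274.4, 237.2], 0.56, [0.529, 0.066])]
vase4_c [([224.5, 239.6, 255.8, 265.1], 0.82, [0.42, -0.069])]
expect rust [312.64807019 217.29443735] [314.22739106 188.13784266]
tcp target [0.508 0.061 0.181] slide [-0.1485  0.113   0.0032] rotvec deg [-54.4108   8.993   -1.4028] now [ 0.6565 -0.052   0.1778] j [ 0.4068  0.6457  0.045   1.433  -0.9315  1.5101  0.5857]
```

Rust stands on its stand. Cream seems to have been knocked aside, by about 2 cm, so I look again from above.

arm_command([
  {"slide":[-0.01,0,0.03],"rot":[-6.8,1.1,-0.2],"grip":0.8},
  {"slide":[-0.02,0,0.03],"rot":[-6.8,1.1,-0.2],"grip":0.8},
  {"slide":[-0.02,0,0.03],"rot":[-6.8,1.1,-0.2],"grip":0.8},
  {"slide":[-0.02,0,0.02],"rot":[-6.8,1.1,-0.2],"grip":0.8},
  {"slide":[-0.02,0,0.02],"rot":[-6.8,1.1,-0.2],"grip":0.8},
  {"slide":[-0.02,0,0.01],"rot":[-6.8,1.1,-0.2],"grip":0.8},
  {"slide":[-0.02,0,0],"rot":[-6.8,1.1,-0.2],"grip":0.8},
  {"slide":[0,0,0],"rot":[-6.8,1.1,-0.2],"grip":0.8},
])

```text
time: 55.25
ee_pos: [0.5261, -0.0529, 0.3195]
eef_rot: [0.766, 0.642, 0.001, 0.004]
ft_force: [0.4, -0.5, -0.2]
width: 0.0698
grip_force: 0.0
```

```bash
sed -i "s/^for k,sw in.*/import sys\nfor k in sys.argv[1:]:/; s/        gm=np.full/        c1=onz(p,((b[0]+b[2])\/2,(b[1]+b[3])\/2),.024,True)\n        if np.hypot(*(c1[:2]-[.49,.0]))>.15: continue\n        gm=np.full/" vases.py; sed -i 's/np.arange(0,360,30)/np.arange(60,150,15)/' vases.py
python3 - <<'E'
from h import *
s=sensors.read_state();print(s['ee_pos'],s['eef_rot'])
p=shot('wrist','w8.png')
for k in('vase3_c','vase4_c'): print(k,[(np.round(d['bbox'],1).tolist(),round(d['conf'],2),onz(p,((d['bbox'][0]+d['bbox'][2])/2,(d['bbox'][1]+d['bbox'][3])/2),.024,True).round(3)[:2].tolist()) for d in eyes.look_for(k,p)][:5])
E
python3 vases.py vase3_c vase4_c
```

```text
[ 0.52608124 -0.05292763  0.31945304] [0.76627896 0.64249331 0.00118452 0.0041834 ]
vase3_c [([251.8, 48.2, 285.6, 124.8], 0.78, [0.534, 0.064]), ([50.9, 0.0, 93.8, 51.6], 0.72, [0.247, 0.247]), ([434.0, 14.9, 477.6, 76.8], 0.66, [0.829, 0.097]), ([457.0, 194.8, 492.5, 253.2], 0.56, [0.844, -0.198])]
vase4_c [([182.5, 158.4, 243.6, 226.6], 0.81, [0.426, -0.07])]
vase3_c 0.68 [250.  50. 286. 130.] xy [0.5343 0.0678] mouth deg 75.0 iou 0.876 col [248. 242. 224.]
vase4_c 0.58 [179. 159. 243. 233.] xy [ 0.4237 -0.0682] mouth deg 115.5 iou 0.892 col [65. 74. 68.]
```

View pics/w8.png

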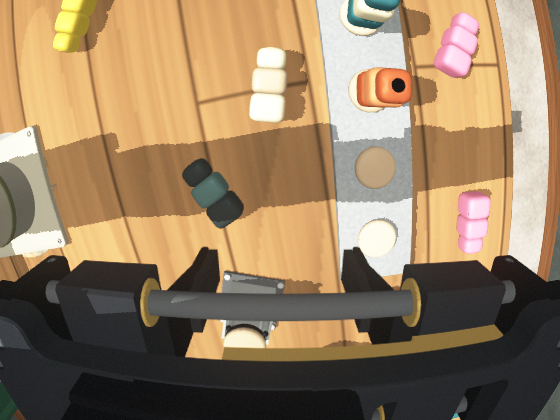

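Cream is now at (268,85), about (0.534,0.066), and close to the standing vases. Black at (212,193) is unmoved at (0.424,-0.068), mouth toward 115.5°. Black goes first, into slot 3.

```bash
python3 plan.py .424 -.068 .2 115.5 0; python3 plan.py .424 -.068 .12 115.5 35
```

```text
tcp target [ 0.424 -0.068  0.181] slide [-0.1027 -0.0139 -0.1371] rotvec deg [-0.1378  0.2838 35.6605] now [ 0.5267 -0.0541  0.3181] j [-0.0438  0.0799  0.0648  1.5636 -0.0061  1.4929 -0.1561]
tcp target [ 0.4287 -0.0778  0.1044] slide [-0.098  -0.0237 -0.2137] rotvec deg [-35.372   -4.4707  34.4342] now [ 0.5267 -0.0541  0.3181] j [-0.0438  0.0799  0.0648  1.5636 -0.0061  1.4929 -0.1561]
```

arm_command([
  {"slide":[-0.014,-0.003,-0.01],"rot":[-5.05,-0.64,4.92],"grip":0.8},
  {"slide":[-0.014,-0.003,-0.025],"rot":[-5.05,-0.64,4.92],"grip":0.8},
  {"slide":[-0.014,-0.003,-0.035],"rot":[-5.05,-0.64,4.92],"grip":0.8},
  {"slide":[-0.014,-0.004,-0.035],"rot":[-5.05,-0.64,4.92],"grip":0.8},
  {"slide":[-0.014,-0.004,-0.035],"rot":[-5.05,-0.64,4.92],"grip":0.8},
  {"slide":[-0.014,-0.003,-0.035],"rot":[-5.05,-0.64,4.92],"grip":0.8},
  {"slide":[-0.014,-0.004,-0.03],"rot":[-5.05,-0.64,4.92],"grip":0.8},
  {"slide":[0,0,-0.009],"rot":[0,0,0],"grip":0.8},
])

```text
time: 56.55
ee_pos: [0.4261, -0.0783, 0.1022]
eef_rot: [0.508, 0.807, -0.162, 0.253]
ft_force: [0.1, -0.1, 0.6]
width: 0.0696
grip_force: 0.0
```

```bash
python3 plan.py .424 -.068 .026 115.5 35;  python3 - <<'E'
from h import *
p=shot('wrist')
for k in ('vase4_c',): print([(np.round(d['bbox'],1).tolist(),round(d['conf'],2)) for d in eyes.look_for(k,p)][:3])
y=np.radians(115.5);m=np.array([np.cos(y),np.sin(y),0]);n=np.array([-m[1],m[0],0])
U=[proj(p,np.array([.424,-.068,.024])+m*a+n*b+np.array([0,0,c]),True) for a in(-.05,.05) for b in(-.022,.022) for c in(-.02,.022)]
print(np.min(U,0),np.max(U,0))
E
```

```text
tcp target [ 0.4287 -0.0778  0.0104] slide [ 0.0026  0.0005 -0.0917] rotvec deg [ 0.1367 -0.2761 -0.0758] now [ 0.4261 -0.0783  0.1022] j [-0.2297 -0.0382 -0.1926  2.3104  0.7393  1.0016 -0.4273]
[([249.2, 80.9, 323.9, 223.9], 0.82)]
[242.8437072   75.17077648] [326.01808869 223.10054697]
```

arm_command([
  {"slide":[0.001,0,-0.02],"rot":[0,0,0],"grip":0.8},
  {"slide":[0.001,0,-0.025],"rot":[0,0,0],"grip":0.8},
  {"slide":[0,0,-0.025],"rot":[0,0,0],"grip":0.8},
  {"slide":[0,0,-0.015],"rot":[0,0,0],"grip":0.8},
  {"slide":[0,0,-0.005],"rot":[0,0,0],"grip":0.8},
  {"slide":[0,0,0],"rot":[0,0,0],"grip":0.8},
  {"slide":[0,0,0],"rot":[0,0,0],"grip":0.8},
  {"slide":[0,0,0],"rot":[0,0,0],"grip":0.8},
])

```text
time: 57.65
ee_pos: [0.4313, -0.077, 0.0152]
eef_rot: [0.508, 0.807, -0.16, 0.255]
ft_force: [-0.2, 0.6, 0.2]
width: 0.0695
grip_force: 0.0
```

arm_command([
  {"slide":[0,0,0],"rot":[0,0,0],"grip":0.3},
  {"slide":[0,0,0],"rot":[0,0,0],"grip":0.3},
  {"slide":[0,0,0],"rot":[0,0,0],"grip":0.3},
  {"slide":[0,0,0],"rot":[0,0,0],"grip":0.3},
  {"slide":[0,0,0],"rot":[0,0,0],"grip":0.3},
  {"slide":[0,0,0],"rot":[0,0,0],"grip":0.3},
  {"slide":[0,0,0],"rot":[0,0,0],"grip":0.3},
  {"slide":[0,0,0],"rot":[0,0,0],"grip":0.3},
])

```text
time: 58.65
ee_pos: [0.4306, -0.0773, 0.0146]
eef_rot: [0.508, 0.807, -0.161, 0.255]
ft_force: [-4.5, -1.4, 4.3]
width: 0.048
grip_force: 25.0
```

arm_command([
  {"slide":[0,0,0.015],"rot":[0,0,0],"grip":0.3},
  {"slide":[0,0,0.04],"rot":[0,0,0],"grip":0.3},
  {"slide":[0,0,0.05],"rot":[0,0,0],"grip":0.3},
  {"slide":[0.01,0,0.05],"rot":[0,0,0],"grip":0.3},
  {"slide":[0.02,0,0.05],"rot":[4.5,2.15,0],"grip":0.3},
  {"slide":[0.02,0,0.04],"rot":[8.1,3.87,0],"grip":0.3},
  {"slide":[0.02,0,0],"rot":[9,4.3,0],"grip":0.3},
  {"slide":[0.02,0,0],"rot":[9,4.3,0],"grip":0.3},
])

```text
time: 59.65
ee_pos: [0.5225, -0.0767, 0.2609]
eef_rot: [0.532, 0.847, -0.002, 0.008]
ft_force: [0.1, 1.4, -3.5]
width: 0.0481
grip_force: 25.0
```

```bash
python3 plan.py .6635 -.077 .27 80 -55
```

```text
tcp target [ 0.6662 -0.0617  0.2591] slide [ 0.1437  0.0151 -0.0018] rotvec deg [ 56.2315   8.0236 -32.6424] now [ 0.5225 -0.0767  0.2609] j [-0.0632  0.0851  0.1221  1.6766  0.0018  1.368   0.5066]
```

arm_command([
  {"slide":[0.02,0.002,0],"rot":[8.03,1.15,-4.66],"grip":0.3},
  {"slide":[0.02,0.002,0],"rot":[8.03,1.15,-4.66],"grip":0.3},
  {"slide":[0.02,0.002,0],"rot":[8.03,1.15,-4.66],"grip":0.3},
  {"slide":[0.02,0.002,0],"rot":[8.03,1.15,-4.66],"grip":0.3},
  {"slide":[0.02,0.002,0],"rot":[8.03,1.15,-4.66],"grip":0.3},
  {"slide":[0.02,0.002,0],"rot":[8.03,1.15,-4.66],"grip":0.3},
  {"slide":[0.02,0.003,0],"rot":[8.03,1.15,-4.66],"grip":0.3},
  {"slide":[0,0,0],"rot":[0,0,0],"grip":0.3},
])

```text
time: 60.65
ee_pos: [0.6603, -0.0638, 0.2555]
eef_rot: [0.682, 0.569, 0.349, -0.299]
ft_force: [0.0, 0.1, -3.1]
width: 0.0476
grip_force: 25.0
```

```bash
python3 plan.py .6635 -.077 .104 80 -55
```

```text
tcp target [ 0.6662 -0.0617  0.0931] slide [ 0.0059  0.0021 -0.1624] rotvec deg [ 0.1894 -0.5787 -0.0194] now [ 0.6603 -0.0638  0.2555] j [ 0.3268  0.5811  0.182   1.3676 -0.9821  1.6242  0.4887]
```

arm_command([
  {"slide":[0.003,0.001,-0.02],"rot":[0.1,-0.3,0],"grip":0.3},
  {"slide":[0.002,0.001,-0.035],"rot":[0,-0.2,0],"grip":0.3},
  {"slide":[0,0,-0.035],"rot":[0,0,0],"grip":0.3},
  {"slide":[0,0,-0.035],"rot":[0,0,0],"grip":0.3},
  {"slide":[0,0,-0.025],"rot":[0,0,0],"grip":0.3},
  {"slide":[0,0,-0.01],"rot":[0,0,0],"grip":0.3},
  {"slide":[0,0,0],"rot":[0,0,0],"grip":0.3},
  {"slide":[0,0,0],"rot":[0,0,0],"grip":0.3},
])

```text
time: 61.65
ee_pos: [0.6665, -0.0602, 0.101]
eef_rot: [0.678, 0.573, 0.355, -0.295]
ft_force: [0.8, -0.6, -2.6]
width: 0.0478
grip_force: 25.0
```

```bash
python3 plan.py .6635 -.077 .0945 80 -55
```

```text
tcp target [ 0.6662 -0.0617  0.0836] slide [-0.0003 -0.0014 -0.0174] rotvec deg [ 0.134   0.3743 -0.1972] now [ 0.6665 -0.0602  0.101 ] j [ 0.3368  0.7523  0.1562  1.449  -1.0139  1.4662  0.7034]
```

arm_command([
  {"slide":[0,-0.001,-0.007],"rot":[0,0.3,0],"grip":0.3},
  {"slide":[0,0,-0.005],"rot":[0,0,0],"grip":0.3},
  {"slide":[0,0,-0.002],"rot":[0,0,0],"grip":0.3},
  {"slide":[0,0,-0.001],"rot":[0,0,0],"grip":0.3},
  {"slide":[0,0,-0.001],"rot":[0,0,0],"grip":0.3},
  {"slide":[0,0,0],"rot":[0,0,0],"grip":0.3},
  {"slide":[0,0,0],"rot":[0,0,0],"grip":0.3},
  {"slide":[0,0,0],"rot":[0,0,0],"grip":0.3},
])

```text
time: 62.65
ee_pos: [0.6659, -0.0611, 0.0837]
eef_rot: [0.679, 0.571, 0.353, -0.297]
ft_force: [0.4, 0.5, -2.8]
width: 0.0481
grip_force: 25.0
```

arm_command([
  {"slide":[0,0,-0.001],"rot":[0,0,0],"grip":0.3},
  {"slide":[0,0,0],"rot":[0,0,0],"grip":0.3},
  {"slide":[0,0,-0.001],"rot":[0,0,0],"grip":0.3},
  {"slide":[0,0,0],"rot":[0,0,0],"grip":0.3},
  {"slide":[0,0,-0.001],"rot":[0,0,0],"grip":0.3},
  {"slide":[0,0,0],"rot":[0,0,0],"grip":0.3},
  {"slide":[0,0,0],"rot":[0,0,0],"grip":0.3},
  {"slide":[0,0,0],"rot":[0,0,0],"grip":0.3},
])

```text
time: 63.65
ee_pos: [0.666, -0.061, 0.0818]
eef_rot: [0.678, 0.572, 0.353, -0.297]
ft_force: [-2.6, -1.1, 4.9]
width: 0.048
grip_force: 25.0
```

arm_command([
  {"slide":[0,0,0.0005],"rot":[0,0,0],"grip":0.3},
  {"slide":[0,0,0],"rot":[0,0,0],"grip":0.75},
  {"slide":[0,0,0],"rot":[0,0,0],"grip":0.75},
  {"slide":[0,0,0],"rot":[0,0,0],"grip":0.75},
  {"slide":[-0.002,-0.012,0.008],"rot":[0,0,0],"grip":0.75},
  {"slide":[-0.005,-0.024,0.017],"rot":[0,0,0],"grip":0.75},
  {"slide":[-0.006,-0.03,0.03],"rot":[0,0,0],"grip":0.75},
  {"slide":[-0.006,-0.02,0.05],"rot":[0,0,0],"grip":0.75},
])

```text
time: 64.65
ee_pos: [0.6456, -0.1494, 0.1859]
eef_rot: [0.68, 0.57, 0.352, -0.298]
ft_force: [1.7, 0.1, 0.2]
width: 0.0652
grip_force: 0.0
```

```bash
python3 - <<'E'
from h import *
for n in('scene','side'):
  p=shot(n)
  for k in('vase1_c','vase2_c','vase3_c','vase4_c'):
    print(k,[(np.round(d['bbox'],1).tolist(),round(d['conf'],2)) for d in eyes.look_for(k,p) if d['conf']>.5][:5])
  print('expect black',proj(p,(.664,-.071,.041)),proj(p,(.664,-.071,.145)),'cream',proj(p,(.534,.066,.024)))
E
python3 plan.py .534 .066 .2 76 0
```

```text
vase1_c [([310.3, 246.0, 330.8, 285.5], 0.65)]
vase2_c [([269.2, 225.6, 293.9, 265.0], 0.82)]
vase3_c [([294.4, 223.2, 329.7, 248.3], 0.97), ([247.6, 297.5, 288.0, 344.1], 0.94), ([415.2, 227.3, 454.6, 258.4], 0.93), ([391.2, 194.2, 424.5, 222.7], 0.89), ([181.0, 217.4, 348.0, 315.4], 0.75)]
vase4_c [([234.4, 212.2, 255.6, 253.1], 0.73)]
expect black [245.47639939 244.90699369] [243.29261131 214.56607784] cream [311.76814628 238.59354838]
vase1_c []
vase2_c []
vase3_c [([159.1, 190.4, 185.8, 215.4], 0.94), ([199.2, 173.5, 209.0, 194.2], 0.88), ([261.3, 208.6, 277.4, 240.0], 0.86), ([379.8, 241.8, 403.9, 274.1], 0.83)]
vase4_c [([313.4, 217.9, 331.6, 238.1], 0.6)]
expect black [321.54586708 236.76732263] [323.57624117 206.45767307] cream [268.16958791 222.71569919]
tcp target [0.534 0.066 0.181] slide [-0.1126  0.2124 -0.0042] rotvec deg [-53.802   11.2078  -3.8351] now [ 0.6466 -0.1464  0.1852] j [ 0.4298  0.7191  0.2059  1.3126 -0.9663  1.6653  0.6356]
```

Black stands, and cream has not moved again. I take cream straight down, set it about 9 cm clear of the standing vases, then re-grip it with the pre-tilt.

arm_command([
  {"slide":[-0.01,0,0.04],"rot":[-6.73,1.4,-0.48],"grip":0.75},
  {"slide":[-0.02,0,0.04],"rot":[-6.73,1.4,-0.48],"grip":0.75},
  {"slide":[-0.02,0.01,0.04],"rot":[-6.73,1.4,-0.48],"grip":0.75},
  {"slide":[-0.02,0.03,0.02],"rot":[-6.73,1.4,-0.48],"grip":0.75},
  {"slide":[-0.02,0.04,0],"rot":[-6.73,1.4,-0.48],"grip":0.75},
  {"slide":[-0.022,0.045,0],"rot":[-6.73,1.4,-0.48],"grip":0.75},
  {"slide":[0,0.045,0],"rot":[-6.73,1.4,-0.48],"grip":0.75},
  {"slide":[0,0.042,-0.02],"rot":[-6.73,1.4,-0.48],"grip":0.75},
])

```text
time: 66.15
ee_pos: [0.5351, 0.0668, 0.3079]
eef_rot: [0.788, 0.616, 0.001, 0.003]
ft_force: [-0.4, 0.1, -1.0]
width: 0.0655
grip_force: 0.0
```

```bash
python3 plan.py .534 .066 .15 76 0; python3 plan.py .534 .066 .026 76 0
```

```text
tcp target [0.534 0.066 0.131] slide [-0.0011 -0.0008 -0.1769] rotvec deg [ 0.2411  0.3344 -0.0736] now [0.5351 0.0668 0.3079] j [-0.2998  0.1028  0.0952  1.5602 -0.0045  1.4743 -0.4477]
tcp target [0.534 0.066 0.007] slide [-0.0011 -0.0008 -0.3009] rotvec deg [ 0.2411  0.3344 -0.0736] now [0.5351 0.0668 0.3079] j [-0.2998  0.1028  0.0952  1.5602 -0.0045  1.4743 -0.4477]
```

arm_command([
  {"slide":[-0.001,-0.001,-0.025],"rot":[0.2,0.3,0],"grip":0.75},
  {"slide":[0,0,-0.045],"rot":[0,0,0],"grip":0.75},
  {"slide":[0,0,-0.05],"rot":[0,0,0],"grip":0.75},
  {"slide":[0,0,-0.05],"rot":[0,0,0],"grip":0.75},
  {"slide":[0,0,-0.05],"rot":[0,0,0],"grip":0.75},
  {"slide":[0,0,-0.04],"rot":[0,0,0],"grip":0.75},
  {"slide":[0,0,-0.025],"rot":[0,0,0],"grip":0.75},
  {"slide":[0,0,-0.01],"rot":[0,0,0],"grip":0.75},
])

```text
time: 67.15
ee_pos: [0.5327, 0.064, 0.0094]
eef_rot: [0.788, 0.616, -0.002, -0.003]
ft_force: [0.2, 0.3, -0.5]
width: 0.0655
grip_force: 0.0
```

arm_command([
  {"slide":[0,0,0],"rot":[0,0,0],"grip":0.3},
  {"slide":[0,0,0],"rot":[0,0,0],"grip":0.3},
  {"slide":[0,0,0],"rot":[0,0,0],"grip":0.3},
  {"slide":[0,0,0],"rot":[0,0,0],"grip":0.3},
  {"slide":[0,0,0],"rot":[0,0,0],"grip":0.3},
  {"slide":[0,0,0],"rot":[0,0,0],"grip":0.3},
  {"slide":[0,0,0],"rot":[0,0,0],"grip":0.3},
  {"slide":[0,0,0],"rot":[0,0,0],"grip":0.3},
])

```text
time: 68.15
ee_pos: [0.5346, 0.0642, 0.0122]
eef_rot: [0.788, 0.616, -0.0, -0.002]
ft_force: [-0.8, -0.1, 6.6]
width: 0.0477
grip_force: 24.9
```

Lift, shift by (-0.09, -0.02), and set down.

arm_command([
  {"slide":[0,0,0.02],"rot":[0,0,0],"grip":0.3},
  {"slide":[-0.01,-0.002,0.02],"rot":[0,0,0],"grip":0.3},
  {"slide":[-0.025,-0.006,0],"rot":[0,0,0],"grip":0.3},
  {"slide":[-0.03,-0.006,0],"rot":[0,0,0],"grip":0.3},
  {"slide":[-0.02,-0.006,0],"rot":[0,0,0],"grip":0.3},
  {"slide":[-0.005,0,-0.02],"rot":[0,0,0],"grip":0.3},
  {"slide":[0,0,-0.014],"rot":[0,0,0],"grip":0.3},
  {"slide":[0,0,-0.005],"rot":[0,0,0],"grip":0.3},
])

```text
time: 69.15
ee_pos: [0.4434, 0.044, 0.0116]
eef_rot: [0.788, 0.616, -0.002, -0.002]
ft_force: [-14.8, -1.3, 34.5]
width: 0.0479
grip_force: 25.0
```

arm_command([
  {"slide":[0,0,0],"rot":[0,0,0],"grip":0.3},
  {"slide":[0,0,0],"rot":[0,0,0],"grip":0.3},
  {"slide":[0,0,0],"rot":[0,0,0],"grip":0.75},
  {"slide":[0,0,0],"rot":[0,0,0],"grip":0.75},
  {"slide":[0,0,0],"rot":[0,0,0],"grip":0.75},
  {"slide":[0,0,0.03],"rot":[0,0,0],"grip":0.75},
  {"slide":[0,0,0.05],"rot":[0,0,0],"grip":0.75},
  {"slide":[0,0,0.03],"rot":[0,0,0],"grip":0.75},
])

```text
time: 70.15
ee_pos: [0.4445, 0.0441, 0.1244]
eef_rot: [0.788, 0.616, 0.0, -0.001]
ft_force: [0.2, -0.1, -1.0]
width: 0.0654
grip_force: 0.0
```

```bash
python3 plan.py .445 .046 .12 76 35;  python3 - <<'E'
from h import *
p=shot('scene')
for k in ('vase3_c',): print([(np.round(d['bbox'],1).tolist(),round(d['conf'],2),onz(p,((d['bbox'][0]+d['bbox'][2])/2,(d['bbox'][1]+d['bbox'][3])/2),.024).round(3)) for d in eyes.look_for(k,p)][:5])
E
```

```text
tcp target [0.4424 0.0354 0.1044] slide [-0.0022 -0.0087 -0.0199] rotvec deg [-34.0976   8.3661  -0.0104] now [0.4445 0.0441 0.1244] j [-0.283   0.0238  0.0851  2.0368 -0.0052  1.0822 -0.439 ]
[([150.5, 257.2, 192.7, 290.0], 0.83, array([ 0.833, -0.186,  0.024])), ([301.1, 208.0, 333.3, 231.7], 0.81, array([0.449, 0.043, 0.024])), ([390.5, 195.1, 426.1, 221.8], 0.69, array([0.258, 0.264, 0.024])), ([252.8, 297.0, 288.8, 343.3], 0.67, array([0.832, 0.109, 0.024])), ([414.3, 227.5, 450.6, 258.4], 0.6, array([0.384, 0.367, 0.024]))]
```

arm_command([
  {"slide":[0,-0.002,0],"rot":[-6.8,1.67,0],"grip":0.8},
  {"slide":[-0.001,-0.002,0],"rot":[-6.8,1.67,0],"grip":0.8},
  {"slide":[0,-0.002,0],"rot":[-6.8,1.67,0],"grip":0.8},
  {"slide":[-0.001,-0.002,0],"rot":[-6.8,1.67,0],"grip":0.8},
  {"slide":[0,-0.002,0],"rot":[-6.8,1.67,0],"grip":0.8},
  {"slide":[0,0,-0.02],"rot":[0,0,0],"grip":0.8},
  {"slide":[0,0,-0.02],"rot":[0,0,0],"grip":0.8},
  {"slide":[0,0,0],"rot":[0,0,0],"grip":0.8},
])

```text
time: 71.25
ee_pos: [0.4407, 0.0326, 0.0805]
eef_rot: [0.752, 0.587, -0.238, 0.183]
ft_force: [0.7, -0.5, 0.6]
width: 0.0699
grip_force: 0.0
```

```bash
python3 plan.py .4445 .045 .028 76 35
```

```text
tcp target [0.4419 0.0344 0.0124] slide [ 0.0012  0.0019 -0.0681] rotvec deg [-0.0554 -0.2367  0.157 ] now [0.4407 0.0326 0.0805] j [-0.5085  0.363  -0.012   1.8896  0.4368  1.3652 -0.9619]
```

arm_command([
  {"slide":[0.001,0.001,-0.02],"rot":[0,0,0],"grip":0.8},
  {"slide":[0,0,-0.025],"rot":[0,0,0],"grip":0.8},
  {"slide":[0,0,-0.015],"rot":[0,0,0],"grip":0.8},
  {"slide":[0,0,-0.006],"rot":[0,0,0],"grip":0.8},
  {"slide":[0,0,0],"rot":[0,0,0],"grip":0.8},
  {"slide":[0,0,0],"rot":[0,0,0],"grip":0.8},
  {"slide":[0,0,0],"rot":[0,0,0],"grip":0.8},
  {"slide":[0,0,0],"rot":[0,0,0],"grip":0.8},
])

```text
time: 72.25
ee_pos: [0.4431, 0.0351, 0.0164]
eef_rot: [0.752, 0.587, -0.237, 0.184]
ft_force: [-0.5, 0.4, -0.5]
width: 0.0697
grip_force: 0.0
```

arm_command([
  {"slide":[0,0,0],"rot":[0,0,0],"grip":0.3},
  {"slide":[0,0,0],"rot":[0,0,0],"grip":0.3},
  {"slide":[0,0,0],"rot":[0,0,0],"grip":0.3},
  {"slide":[0,0,0],"rot":[0,0,0],"grip":0.3},
  {"slide":[0,0,0],"rot":[0,0,0],"grip":0.3},
  {"slide":[0,0,0],"rot":[0,0,0],"grip":0.3},
  {"slide":[0,0,0],"rot":[0,0,0],"grip":0.3},
  {"slide":[0,0,0],"rot":[0,0,0],"grip":0.3},
])

```text
time: 73.25
ee_pos: [0.4428, 0.0349, 0.0161]
eef_rot: [0.752, 0.587, -0.237, 0.184]
ft_force: [-0.7, 0.1, 0.1]
width: 0.048
grip_force: 25.0
```

arm_command([
  {"slide":[0,0,0.015],"rot":[0,0,0],"grip":0.3},
  {"slide":[0,0,0.04],"rot":[0,0,0],"grip":0.3},
  {"slide":[0,0,0.05],"rot":[0,0,0],"grip":0.3},
  {"slide":[0.01,0,0.05],"rot":[0,0,0],"grip":0.3},
  {"slide":[0.02,-0.01,0.05],"rot":[4.8,-1.2,0],"grip":0.3},
  {"slide":[0.02,-0.02,0.05],"rot":[8.7,-2.2,0],"grip":0.3},
  {"slide":[0.02,-0.02,0.02],"rot":[9.7,-2.4,0],"grip":0.3},
  {"slide":[0.02,-0.02,0],"rot":[9.7,-2.4,0],"grip":0.3},
])

```text
time: 74.25
ee_pos: [0.5343, -0.0356, 0.2953]
eef_rot: [0.788, 0.616, -0.003, 0.005]
ft_force: [0.4, -0.2, -3.4]
width: 0.048
grip_force: 25.0
```

```bash
python3 plan.py .6 -.17 .3 45 -55;python3 plan.py .6515 -.1865 .3 45 -55
```

```text
tcp target [ 0.611  -0.159   0.2891] slide [ 0.0767 -0.1234 -0.0061] rotvec deg [ 49.113  -27.4502 -28.4355] now [ 0.5343 -0.0356  0.2953] j [-0.18    0.097   0.1665  1.5937 -0.0043  1.4503 -0.2569]
tcp target [ 0.6625 -0.1755  0.2891] slide [ 0.1282 -0.1399 -0.0061] rotvec deg [ 49.113  -27.4502 -28.4355] now [ 0.5343 -0.0356  0.2953] j [-0.18    0.097   0.1665  1.5937 -0.0043  1.4503 -0.2569]
```

arm_command([
  {"slide":[0.018,-0.02,0],"rot":[7.02,-3.92,-4.06],"grip":0.3},
  {"slide":[0.018,-0.02,0],"rot":[7.02,-3.92,-4.06],"grip":0.3},
  {"slide":[0.018,-0.02,0],"rot":[7.02,-3.92,-4.06],"grip":0.3},
  {"slide":[0.018,-0.02,0],"rot":[7.02,-3.92,-4.06],"grip":0.3},
  {"slide":[0.018,-0.02,0],"rot":[7.02,-3.92,-4.06],"grip":0.3},
  {"slide":[0.018,-0.02,0],"rot":[7.02,-3.92,-4.06],"grip":0.3},
  {"slide":[0.018,-0.02,0],"rot":[7.02,-3.92,-4.06],"grip":0.3},
  {"slide":[0,0,0],"rot":[0,0,0],"grip":0.3},
])

```text
time: 75.25
ee_pos: [0.6574, -0.178, 0.2889]
eef_rot: [0.822, 0.339, 0.422, -0.179]
ft_force: [0.9, 0.8, -1.8]
width: 0.0479
grip_force: 25.0
```

```bash
python3 plan.py .6515 -.1865 .11 45 -55
```

```text
tcp target [ 0.6625 -0.1755  0.0991] slide [ 0.0051  0.0025 -0.1898] rotvec deg [-0.0032 -0.6594 -0.0531] now [ 0.6574 -0.178   0.2889] j [ 0.329   0.3304  0.3563  1.6648 -1.1303  1.2932  0.2913]
```

arm_command([
  {"slide":[0.002,0.001,-0.015],"rot":[0,-0.4,0],"grip":0.3},
  {"slide":[0.002,0.001,-0.025],"rot":[0,-0.3,0],"grip":0.3},
  {"slide":[0.001,0,-0.03],"rot":[0,0,0],"grip":0.3},
  {"slide":[0,0,-0.02],"rot":[0,0,0],"grip":0.3},
  {"slide":[0,0,-0.01],"rot":[0,0,0],"grip":0.3},
  {"slide":[0,0,0],"rot":[0,0,0],"grip":0.3},
  {"slide":[0,0,0],"rot":[0,0,0],"grip":0.3},
  {"slide":[0,0,0],"rot":[0,0,0],"grip":0.3},
])

```text
time: 76.25
ee_pos: [0.6642, -0.1733, 0.1921]
eef_rot: [0.818, 0.343, 0.428, -0.176]
ft_force: [-0.2, 0.1, -2.0]
width: 0.0478
grip_force: 25.0
```

```bash
python3 plan.py .6515 -.1865 .11 45 -55
```

```text
tcp target [ 0.6625 -0.1755  0.0991] slide [-0.0017 -0.0022 -0.093 ] rotvec deg [ 0.1248  0.2793 -0.3195] now [ 0.6642 -0.1733  0.1921] j [ 0.3721  0.4397  0.2945  1.7448 -1.22    1.2029  0.4842]
```

Run:
```python
from h import *
p=shot('scene');q=shot('side')
from scipy.optimize import least_squares
def look(pp,k): return [d['bbox'] for d in eyes.look_for(k,pp)][:1]
a=look(p,'bouquet');b=look(q,'bouquet');print(a,b)
# body centre (height .07): columns of widest part: scene x~159,y~180 ; side x~337,y~345
for z in(.05,.07,.09): print(z,onz(p,(159,182),z),onz(q,(337,345),z))
c=look(p,'card_stand');print(c,onz(p,(170,236),0),onz(q,(368,318),0))
```

```text
[[126.4, 108.2, 180.3, 207.7]] [[301.5, 237.4, 369.5, 375.7]]
0.05 [ 0.5555068  -0.48391961  0.05      ] [ 0.55946247 -0.49341565  0.05      ]
0.07 [ 0.57672199 -0.45905106  0.07      ] [ 0.55157527 -0.51108033  0.07      ]
0.09 [ 0.59793718 -0.4341825   0.09      ] [ 0.54368807 -0.528745    0.09      ]
[[151.6, 187.8, 176.1, 239.4]] [ 7.04226263e-01 -3.12959506e-01  1.11022302e-16] [ 6.84745435e-01 -3.82707621e-01 -1.11022302e-16]
```

arm_command([
  {"slide":[-0.001,-0.001,0],"rot":[0,0,3],"grip":0.3},
  {"slide":[-0.001,0,0],"rot":[0,0,4],"grip":0.3},
  {"slide":[0,0,0],"rot":[0,0,3],"grip":0.3},
  {"slide":[0,0,0],"rot":[0,0,0],"grip":0.3},
  {"slide":[0,0,-0.01],"rot":[0,0,0],"grip":0.3},
  {"slide":[0,0,-0.01],"rot":[0,0,0],"grip":0.3},
  {"slide":[0,0,-0.01],"rot":[0,0,0],"grip":0.3},
  {"slide":[0,0,0],"rot":[0,0,0],"grip":0.3},
])

```text
time: 77.5
ee_pos: [0.6614, -0.1737, 0.1598]
eef_rot: [0.785, 0.412, 0.41, -0.214]
ft_force: [-1.4, 0.9, -1.1]
width: 0.048
grip_force: 25.0
```

```bash
python3 plan.py .6525 -.1875 .11 55 -55
```

```text
tcp target [ 0.6614 -0.1748  0.0991] slide [ 0.     -0.001  -0.0607] rotvec deg [-0.0104  0.1149 -0.3072] now [ 0.6614 -0.1737  0.1598] j [ 0.4127  0.5738  0.2739  1.6222 -1.1655  1.3394  0.5766]
```

arm_command([
  {"slide":[0,-0.001,-0.015],"rot":[0,0,0],"grip":0.3},
  {"slide":[0,0,-0.02],"rot":[0,0,0],"grip":0.3},
  {"slide":[0,0,-0.015],"rot":[0,0,0],"grip":0.3},
  {"slide":[0,0,-0.01],"rot":[0,0,0],"grip":0.3},
  {"slide":[0,0,-0.005],"rot":[0,0,0],"grip":0.3},
  {"slide":[0,0,0],"rot":[0,0,0],"grip":0.3},
  {"slide":[0,0,0],"rot":[0,0,0],"grip":0.3},
  {"slide":[0,0,0],"rot":[0,0,0],"grip":0.3},
])

```text
time: 78.5
ee_pos: [0.6621, -0.1751, 0.0967]
eef_rot: [0.785, 0.413, 0.41, -0.213]
ft_force: [0.9, 0.5, -2.6]
width: 0.0477
grip_force: 25.0
```

```bash
python3 plan.py .6525 -.1875 .0945 55 -55
python3 - <<'E'
from h import *
for n in('scene','side'):
    p=shot(n)
    for k in('vase3_c',):print([np.round(d['bbox']).tolist() for d in eyes.look_for(k,p)])
    print('expect',proj(p,(.657,-.181,.051)),proj(p,(.657,-.181,.155)))
E
```

```text
tcp target [ 0.6614 -0.1748  0.0836] slide [-0.0007  0.0003 -0.0131] rotvec deg [ 0.0698  0.2595 -0.3261] now [ 0.6621 -0.1751  0.0967] j [ 0.4402  0.6606  0.2395  1.6384 -1.1981  1.2882  0.6745]
[[414.0, 229.0, 451.0, 256.0], [251.0, 299.0, 288.0, 343.0], [150.0, 257.0, 189.0, 292.0], [391.0, 194.0, 427.0, 224.0], [200.0, 192.0, 223.0, 232.0]]
expect [214.08666769 227.85208007] [210.14887156 197.71309926]
[[379.0, 240.0, 406.0, 276.0], [199.0, 174.0, 211.0, 196.0], [161.0, 195.0, 187.0, 216.0], [344.0, 194.0, 362.0, 219.0], [325.0, 220.0, 343.0, 258.0]]
expect [331.88379708 255.94576614] [334.49926953 224.18116389]
```

Cream is where expected in both views. I lower it to contact.

arm_command([
  {"slide":[0,0,-0.005],"rot":[0,0.2,0],"grip":0.3},
  {"slide":[0,0,-0.003],"rot":[0,0,0],"grip":0.3},
  {"slide":[0,0,-0.002],"rot":[0,0,0],"grip":0.3},
  {"slide":[0,0,-0.001],"rot":[0,0,0],"grip":0.3},
  {"slide":[0,0,-0.001],"rot":[0,0,0],"grip":0.3},
  {"slide":[0,0,0],"rot":[0,0,0],"grip":0.3},
  {"slide":[0,0,0],"rot":[0,0,0],"grip":0.3},
  {"slide":[0,0,0],"rot":[0,0,0],"grip":0.3},
])

```text
time: 79.7
ee_pos: [0.6619, -0.175, 0.0842]
eef_rot: [0.786, 0.412, 0.409, -0.214]
ft_force: [-0.8, -0.1, -2.6]
width: 0.048
grip_force: 25.0
```

arm_command([
  {"slide":[0,0,-0.001],"rot":[0,0,0],"grip":0.3},
  {"slide":[0,0,0],"rot":[0,0,0],"grip":0.3},
  {"slide":[0,0,-0.001],"rot":[0,0,0],"grip":0.3},
  {"slide":[0,0,0],"rot":[0,0,0],"grip":0.3},
  {"slide":[0,0,-0.001],"rot":[0,0,0],"grip":0.3},
  {"slide":[0,0,0],"rot":[0,0,0],"grip":0.3},
  {"slide":[0,0,0],"rot":[0,0,0],"grip":0.3},
  {"slide":[0,0,0],"rot":[0,0,0],"grip":0.3},
])

```text
time: 80.7
ee_pos: [0.6619, -0.175, 0.0811]
eef_rot: [0.786, 0.412, 0.409, -0.214]
ft_force: [-0.2, -0.8, -2.3]
width: 0.0478
grip_force: 25.0
```

arm_command([
  {"slide":[0,0,-0.001],"rot":[0,0,0],"grip":0.3},
  {"slide":[0,0,0],"rot":[0,0,0],"grip":0.3},
  {"slide":[0,0,-0.001],"rot":[0,0,0],"grip":0.3},
  {"slide":[0,0,0],"rot":[0,0,0],"grip":0.3},
  {"slide":[0,0,0],"rot":[0,0,0],"grip":0.3},
  {"slide":[0,0,0],"rot":[0,0,0],"grip":0.3},
  {"slide":[0,0,0],"rot":[0,0,0],"grip":0.3},
  {"slide":[0,0,0],"rot":[0,0,0],"grip":0.3},
])

```text
time: 81.7
ee_pos: [0.662, -0.1751, 0.0806]
eef_rot: [0.785, 0.412, 0.41, -0.214]
ft_force: [-6.8, -1.2, 9.2]
width: 0.0478
grip_force: 25.0
```

arm_command([
  {"slide":[0,0,0.0005],"rot":[0,0,0],"grip":0.3},
  {"slide":[0,0,0],"rot":[0,0,0],"grip":0.75},
  {"slide":[0,0,0],"rot":[0,0,0],"grip":0.75},
  {"slide":[0,0,0],"rot":[0,0,0],"grip":0.75},
  {"slide":[-0.007,-0.01,0.009],"rot":[0,0,0],"grip":0.75},
  {"slide":[-0.014,-0.02,0.017],"rot":[0,0,0],"grip":0.75},
  {"slide":[-0.014,-0.02,0.03],"rot":[0,0,0],"grip":0.75},
  {"slide":[-0.02,-0.01,0.05],"rot":[0,0,0],"grip":0.75},
])

```text
time: 82.7
ee_pos: [0.6053, -0.2366, 0.1856]
eef_rot: [0.786, 0.411, 0.408, -0.214]
ft_force: [0.7, 0.1, 0.5]
width: 0.0655
grip_force: 0.0
```

arm_command([
  {"slide":[-0.02,0,0.05],"rot":[-6,4,0],"grip":0.75},
  {"slide":[-0.03,0,0.05],"rot":[-6,4,0],"grip":0.75},
  {"slide":[-0.03,0,0.05],"rot":[-6,4,0],"grip":0.75},
  {"slide":[-0.03,0.02,0.04],"rot":[-6,4,0],"grip":0.75},
  {"slide":[-0.02,0.03,0.02],"rot":[-6,4,-5],"grip":0.75},
  {"slide":[-0.02,0.04,0],"rot":[-6,4,-8],"grip":0.75},
  {"slide":[0,0.04,0],"rot":[-5,4,-8],"grip":0.75},
  {"slide":[0,0.04,0],"rot":[-4,3,-8],"grip":0.75},
])

```text
time: 83.7
ee_pos: [0.4589, -0.0749, 0.3963]
eef_rot: [0.967, 0.252, 0.03, 0.032]
ft_force: [0.4, 0.2, -0.6]
width: 0.0653
grip_force: 0.0
```

Run:
```python
from h import *
s=sensors.read_state();print(s['time'],s['ee_pos'],s['eef_rot'])
p=shot('wrist');q=shot('scene')
a=cv2.cvtColor(p['pixels'],cv2.COLOR_RGB2BGR);b=cv2.cvtColor(q['pixels'],cv2.COLOR_RGB2BGR)[140:320,150:390]
cv2.imwrite('pics/fin.png',np.hstack([cv2.resize(a,(400,300)),cv2.resize(b,(400,300))]))
for k in('vase1_c','vase2_c','vase3_c','vase4_c'):
  print(k,[np.round(d['bbox']).tolist() for d in eyes.look_for(k,q) if d['conf']>.5])
for X in[(.678,.149),(.671,.039),(.664,-.071),(.657,-.181)]: print(proj(q,(*X,.041)),proj(q,(*X,.145)))
```

```text
83.7 [ 0.4588535  -0.07493466  0.39632919] [0.96682615 0.25161673 0.03044079 0.03177394]
vase1_c [[307.0, 244.0, 332.0, 285.0]]
vase2_c [[270.0, 227.0, 296.0, 267.0]]
vase3_c [[412.0, 226.0, 451.0, 258.0], [389.0, 194.0, 425.0, 224.0], [252.0, 297.0, 286.0, 342.0], [149.0, 258.0, 189.0, 288.0], [202.0, 199.0, 222.0, 237.0]]
vase4_c [[235.0, 216.0, 256.0, 253.0]]
[316.61921078 277.76180255] [319.00360279 246.47871529]
[279.39474998 260.57099268] [279.27619152 229.73337293]
[245.47639939 244.90699369] [243.29261131 214.56607784]
[214.44243589 230.57504758] [210.54745958 200.76379979]
```

View pics/fin.png

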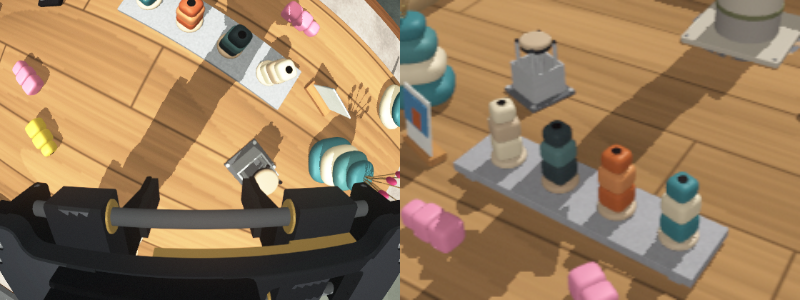

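All four vases stand mouth up on stands, at (505,132), (558,155), (617,180) and (680,210) in the right panel, with one stand left in the dispenser. Before handing in I check rust's centring numerically.

Run:
```python
from h import *
p=shot('scene');im=p['pixels'];h=cv2.cvtColor(im,cv2.COLOR_RGB2HSV).astype(int)
for nm,X in (('teal',(.678,.149)),('rust',(.671,.039)),('black',(.664,-.071)),('cream',(.657,-.181))):
    u,v=proj(p,(*X,.055)).round().astype(int)
    print(nm,u,v)
    for dv in(0,8):   # low on the vase; then the stand's rim row
        print(dv,' '.join('%d:%d/%d/%d'%((c,)+tuple(im[v+dv,c])) for c in range(u-16,u+17,2)))
```

```text
teal 317 274
0 301:177/175/177 303:177/176/177 305:151/155/156 307:46/85/89 309:43/87/90 311:47/89/94 313:50/95/98 315:51/97/101 317:103/116/107 319:121/127/113 321:80/105/102 323:50/95/100 325:48/91/95 327:46/87/91 329:135/142/144 331:179/177/179 333:179/177/179
8 301:176/174/175 303:157/155/157 305:135/123/108 307:154/137/114 309:152/137/113 311:131/123/105 313:48/88/91 315:46/88/92 317:49/92/96 319:48/92/95 321:47/88/92 323:78/98/94 325:156/140/117 327:190/174/149 329:177/170/161 331:177/176/178 333:178/177/178
rust 279 257
0 263:177/174/177 265:174/173/175 267:176/174/175 269:136/83/62 271:134/67/35 273:135/67/33 275:141/72/39 277:144/74/40 279:147/75/39 281:148/76/41 283:142/72/37 285:135/68/35 287:132/66/34 289:127/64/34 291:156/140/137 293:176/174/175 295:175/173/175
8 263:176/175/176 265:175/175/176 267:159/157/157 269:140/121/98 271:143/123/101 273:144/123/100 275:136/99/74 277:134/69/40 279:137/70/38 281:139/69/36 283:132/67/37 285:137/110/86 287:193/171/145 289:208/186/157 291:171/160/149 293:174/173/174 295:175/174/175
black 245 241
0 229:114/113/115 231:114/113/115 233:1
[... 317 characters left out ...]
/47/48 245:39/45/49 247:39/46/46 249:71/66/59 251:139/116/94 253:140/116/94 255:145/123/99 257:120/112/106 259:147/146/147 261:173/170/172
cream 214 227
0 198:170/170/172 200:175/172/174 202:171/170/172 204:169/165/164 206:154/142/119 208:177/163/138 210:184/171/146 212:180/167/141 214:175/162/137 216:173/160/134 218:170/158/131 220:168/156/131 222:162/150/125 224:184/177/170 226:176/174/175 228:177/175/176 230:176/174/175
8 198:171/168/169 200:172/170/171 202:169/168/169 204:129/120/112 206:155/139/116 208:153/138/116 210:165/153/128 212:162/149/124 214:155/140/118 216:141/127/106 218:152/136/114 220:155/137/115 222:212/194/167 224:177/160/134 226:168/165/165 228:176/174/176 230:174/173/175
```

```bash
python3 -c "
from bench import order
print(order.close_job())"
```

```text
the job is handed in; nothing more can be done
None
```

I handed the job in at about 84 s of robot time: all four vases stand upright and centred on their own stands on the board in the last pictures, the fifth stand is still in the dispenser, and the flower vase, card and terminal were not touched; no verdict came back.

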